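Clear the cassette printer's full catch tray and set it going again

ROBOT

A 6-joint arm with a two-finger parallel gripper is mounted at the origin on the work surface; the furniture and walls round the work are solid. World frame = base frame: x ahead of the robot, y to its left, z up, the work surface at z = 0. Lengths are in mm, angles in rad, forces in N, time in s.
With the tool pointing down it reaches from about 300 to 1000 mm from the base axis. Payload 5.1 kg.
Tool frame: the origin (TCP) lies on the mounting face of the last link; the fingertips stand 190 mm ahead of it and the grasp point (between the pads) lies 171 mm ahead of it (grip_point_offset is the distance from the TCP to the grasp point, in mm); z points along the fingers, y is the direction in which the jaws open and shut (so a half turn about z gives the same grasp; the last joint's range is limited). The gripper opens to 95 mm and grips with 3 to 60 N. Pads are 20 mm wide; open, the fingers measure 119 mm over their backs; the gripper's body (75 mm by 180 mm) begins 59 mm behind the grasp point.
Start: joints at [-1.302, 0.124, 1.65, -0, 1.367, -0.083], TCP at [223.95, -610.191, 404.756] pointing down, gripper open.
Joint ranges: [-2.61, 2.61], [-1.02, 2.33], [0.03, 2.71], [-1.35, 4.49], [0.32, 2.68], [-2.91, 2.91]. Speed limits (rad/s): [2.57, 2.57, 3.14, 3.14, 3.14, 3.14].

INTERFACE

Orientations are given as a rotation vector (axis times angle).
In Python, from plant import sense, grab_frame, camera_model, hand_in, grip_point_offset gives the robot as it stands.
- The arm moves only by the tool arm_command, never from a script. Its argument "series" is one flat list of numbers, 7 for each row, row after row: the opening, from 0 (shut) to 1 (fully open), then the shift along the tool's x, y, z in mm, then the turn, a rotation vector about the tool's x, y, z in degrees. In form: [jaw, tx, ty, tz, wx, wy, wz, jaw, tx, ty, tz, wx, wy, wz, ...]. A call has 1 to 20 rows; each row shifts and turns the pose as measured when the row begins, along the tool's axes as they then stand; what a row does not reach is not made up. A row lasts 1/10 s, in which the tool goes at most 50 mm and 8.59 degrees, less where a joint would pass 70% of its speed; a pose out of reach is approached as far as the arm can. A call is refused whole if a number of a shift passes 50 or a number of a turn 8.59, either way. A call with a gripper value outside its range is refused whole. The fingers move at their own pace and stop on an object; the grip force is fixed at half the most. Time passes only in rows, so rows that do not move let the fingers close. It gives the time, the measured TCP pose, the force and the opening at its end, in the units of the state.
- sense(): the state, without advancing time (a new reading comes with each control period).
- grab_frame(name): name is "side" or "top" or "wrist"; returns the picture (420x560x3 uint8, red, green, blue); there is no depth.
- camera_model(name): a dict with "intrinsics" (3x3 intrinsics, pixels), "eye" and "orientation" of the camera in the world. Camera axes: x right, y down, z forward; pixel columns grow to the right and rows downward; lengths in mm; the calibration is good to about 2 mm. The wrist camera is an equidistant fisheye: a pixel r from the principal point sees the ray r / f radians off the axis. A picture is of the moment at which its call begins: read the wrist's pose just before it. camera_model takes no time and is no camera call; for the wrist camera it gives the pose at the moment of the call.
- hand_in(): hands the job in, once; it reports no verdict.
The state is a dict: "clock": time; "qpos": joint angles; "dq": joint speeds; "joint_torque": joint torques, N m; "eef_pos": TCP position; "ee_rot": TCP orientation; "wrist_force": force on the tool from outside, world axes, zero at the start; "wrist_torque": the same for the moment, N m; "grip_width": opening from 0.0 (shut) to 1.0 (fully open).
Only numpy, scipy, OpenCV 4.12 (cv2) and the standard library are available. Lean on these libraries where they do the work, as an engineer would, in place of code of your own. Each camera call takes 0.05 s, during which the arm holds its last target.

TASK

The cassette printer on the left has stopped because its drawn-out catch tray is full: take the three finished cassettes out of the tray and set them down, without dropping them, side by side in the empty grey tote, each flat on its floor with the slotted lid up. Then push the emptied tray fully home into the printer, and after that press the round resume key on the printer's front deck slowly straight down until it snaps through to its stop, and let it come up again. Leave the pen, the forceps, the rubber stopper and the beaker where they are.

Things in the scene. Friction and masses are not known exactly. Their poses are not given: they have to be found in the camera images.
- printer: the cassette printer, a white bench machine 180 mm deep (x), 250 mm wide (y), fixed. Origin on the worktop under its middle; it faces along its -x (roughly world -y), front face at x = -90 mm. Front deck 125 mm high back to x = -10 mm, behind it 176 mm; magazines 246 mm high stand at x 27 to 78, y 10 to 98 mm. The tray's bay under the deck is 70 mm high
- catch_tray (a joint): how far the catch tray is drawn out of the printer along the printer's -x axis, in m: 0 is fully home, 0.155 the outer stop; it starts at 0.137 to 0.15. It slides with 2 N of friction and stays where it is left
- tray_handle (a point): middle of the outer side of the steel bow handle on the tray's front plate, the tray's foremost part, 42 mm above the worktop; axes as the printer's. A level round bar 9 mm thick, 110 mm long (y), standing 29 mm off the plate; push it along the printer's +x. With the tray home this point is at x = -125 mm in the printer's frame
- tray_floor (a point): middle of the tray's floor (top face, 19 mm above the worktop), axes as the printer's. Inside, the tray is 212 mm wide (y) and 162 mm long (x), 79 mm to the rear wall and 83 mm to the front plate; side walls stand 22 mm over the floor, the front plate 41 mm
- resume_key (a joint): travel of the resume key, in m: 0 is up, 0.006 is down at its stop. It resists up to about 4 N within its first 3 mm, then snaps through and needs only 1 to 2 N to the stop; it springs back up when let go. It counts as pressed beyond 5 mm
- key_top (a point): centre of the top of the resume key, a grey round button 25 mm across in a steel ring, pressed straight down; 137 mm above the worktop when up, 12 mm above the deck. On the right of the deck as one faces the printer: x = -52, y = -72 mm in the printer's frame
- cassette_a: a finished tissue cassette, a flat white plastic box 41 x 28 x 8 mm, 10 to 20 g, shut. Origin at the centre of its underside; z out of its slotted lid (up), x along its length, y across its 28 mm width (grip it across this near the middle); the last 8 mm at the -x end slope down. It lies nearest the printer's -y side. Starts flat on the catch tray's floor
- cassette_b: a finished tissue cassette, a flat white plastic box 41 x 28 x 8 mm, 10 to 20 g, shut. Origin at the centre of its underside; z out of its slotted lid (up), x along its length, y across its 28 mm width (grip it across this near the middle); the last 8 mm at the -x end slope down. It lies in the middle. Starts flat on the catch tray's floor
- cassette_c: a finished tissue cassette, a flat white plastic box 41 x 28 x 8 mm, 10 to 20 g, shut. Origin at the centre of its underside; z out of its slotted lid (up), x along its length, y across its 28 mm width (grip it across this near the middle); the last 8 mm at the -x end slope down. It lies nearest the printer's +y side. Starts flat on the catch tray's floor
- tote: the tote, an empty shallow grey plastic carry tray 145 x 215 mm (159 x 231 mm over its rim), 36 mm high, open on top, loose, 0.8 kg. Origin at the centre of its underside, x along its short and y along its long side. The inner floor is 4 mm above the origin and measures 137 x 207 mm; walls rise 32 mm above it
- marker_black: a black marker pen lying on the worktop, 16 x 135 mm; leave it
- forceps: steel forceps lying on the worktop, 14 x 120 mm; leave them
- rubber_stopper: a red-brown rubber stopper standing on the worktop, 29 mm across, 26 mm high; leave it
- beaker_250: a glass beaker standing on the worktop, 73 mm across, 92 mm high; leave it

How it is judged:
By the outcome, as a careful person would: the job done as asked, in the order asked, and still so for the second after the job is handed in, with the robot touching nothing.
It also fails if it takes over 72 s, if anything falls off the work surface, if the arm or the gripper's body presses on something with over 40 N, if the wrist force passes 120 N, or if a joint passes its speed limit or range.

## Working session

There is one attempt and no reset: what is moved stays moved. The work goes in short steps, Python scripts to look and compute and a tool call to move; the robot and the scene stay as the last step left them, time stands still between calls to the robot, and variables do not carry over. Pictures are saved under pics/ and viewed, and the job is handed in when it is done.

Besides the shell and the picture viewer there is one more tool, called after ">>>" as a command line: name --argument value ..., lists and objects as JSON in quotes. arm_command: Moves the arm, as the interface text tells. Its arguments: {"type":"object","properties":{"series":{"type":"array"}},"required":["series"]}

```bash
mkdir -p pics; ls; python3 - <<'E'
from plant import *
import cv2
print(sense())
for n in ["side","top","wrist"]:
    m=camera_model(n); print(n,m)
    cv2.imwrite(f"pics/{n}0.png",cv2.cvtColor(grab_frame(n),cv2.COLOR_RGB2BGR))
print(grip_point_offset)
E
```

```text
pics
{'clock': 0.0, 'qpos': array([-1.30162066e+00,  1.24496536e-01,  1.65166865e+00, -5.35260742e-05,
        1.36750051e+00, -8.26154248e-02]), 'dq': array([-0.00133613,  0.00085272,  0.00093844, -0.00043497, -0.00060894,
       -0.00108802]), 'joint_torque': array([-8.73339577e-04, -4.17601919e+01, -3.59932208e+01,  7.74368271e-02,
        4.92410827e-02, -1.75446112e-04]), 'eef_pos': array([ 223.86814435, -609.96467958,  403.4953543 ]), 'ee_rot': array([-3.09108819e+00, -5.49403547e-01,  3.85030396e-04]), 'wrist_force': array([-0.38254976,  0.497413  , -0.49778692]), 'wrist_torque': array([-0.00632349,  0.0336193 , -0.03679798]), 'grip_width': 0.9954720076151327}
side {'intrinsics': array([[450.70711749,   0.        , 277.89351694],
       [  0.        , 450.70711749, 210.33037057],
       [  0.        ,   0.        ,   1.        ]]), 'eye': array([ 496.48463068, -932.4715989 , 1012.55903865]), 'orientation': array([-2.31417973, -0.0863515 ,  0.02761503])}
top {'intrinsics': array([[379.99626116,   0.        , 276.63949967],
       [  0.        , 379.99626116, 209.23621847],
       [  0.        ,   0.        ,   1.        ]]), 'eye': array([ 282.55393257,   59.25642515, 1128.64197836]), 'orientation': array([-2.13048287,  2.1313646 , -0.15074714])}
wrist {'intrinsics': array([[325.1922621 ,   0.        , 284.70454823],
       [  0.        , 325.1922621 , 212.71935552],
       [  0.        ,   0.        ,   1.        ]]), 'eye': array([ 297.50730134, -582.87888756,  383.20380561]), 'orientation': array([ 2.38051602, -1.66292098, -0.23644062])}
171.3
```

View pics/side0.png

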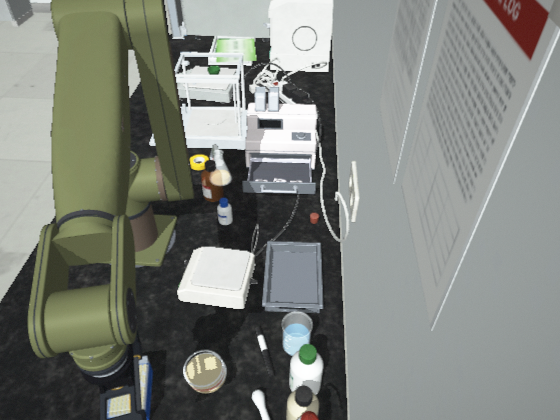

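View pics/top0.png

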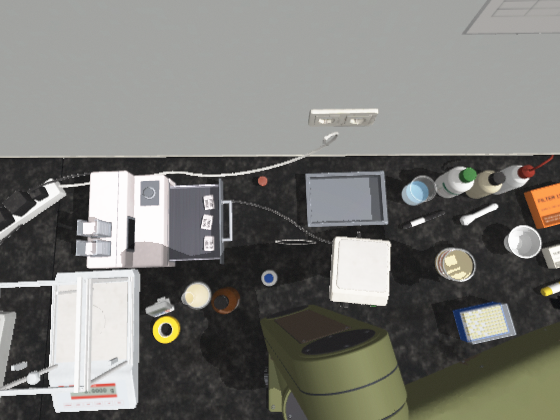

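View pics/wrist0.png

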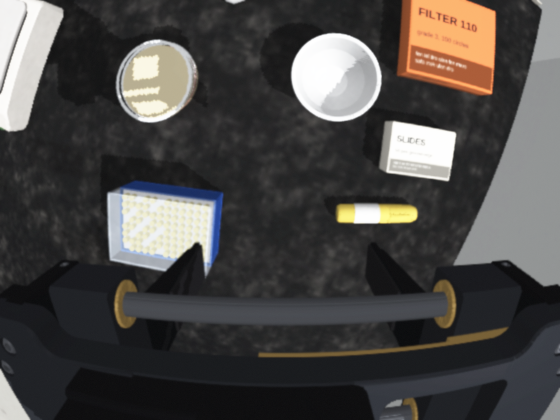

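The top view shows the printer at left (tray drawn out, cassettes at about (209,202), (207,222), (209,243)), the tote at (346,198), the stopper at (262,181) and the forceps at (295,242). I'll enlarge the parts that matter.

```bash
cat > h.py <<'E'
import numpy as np, cv2
from scipy.spatial.transform import Rotation as R
from plant import *
def ray(m,px,fish=False):
    K=m['intrinsics'];u=(px[0]-K[0,2])/K[0,0];v=(px[1]-K[1,2])/K[1,1]
    if fish:
        r=np.hypot(u,v); d=np.array([u/r*np.sin(r),v/r*np.sin(r),np.cos(r)]) if r>0 else np.array([0,0,1.])
    else: d=np.array([u,v,1.])
    return R.from_rotvec(m['orientation']).apply(d)
def onz(m,px,z,fish=False):
    d=ray(m,px,fish); e=m['eye']; return e+d*(z-e[2])/d[2]
def proj(m,p,fish=False):
    c=R.from_rotvec(m['orientation']).inv().apply(np.asarray(p,float)-m['eye']);K=m['intrinsics']
    if fish:
        t=np.arctan2(np.hypot(c[0],c[1]),c[2]);n=np.hypot(c[0],c[1]);a=c[:2]/n*t
    else:a=c[:2]/c[2]
    return a*K[0,0]+K[:2,2]
E
python3 - <<'E'
from h import *
im=cv2.imread('pics/top0.png')
cv2.imwrite('pics/t_tray.png',cv2.resize(im[160:280,80:240],None,fx=5,fy=5,interpolation=cv2.INTER_CUBIC))
cv2.imwrite('pics/t_tote.png',cv2.resize(im[160:240,295:395],None,fx=6,fy=6,interpolation=cv2.INTER_CUBIC))
im=cv2.imread('pics/side0.png')
cv2.imwrite('pics/s_tray.png',cv2.resize(im[90:210,230:350],None,fx=5,fy=5,interpolation=cv2.INTER_CUBIC))
m=camera_model('top')
for n,p,z in [('a',(209,202),25),('b',(207,222),25),('c',(209,243),25),('tote',(346,198),36),('key',(150,190),137),('wall',(300,157),0),('handle',(229,220),42)]:print(n,onz(m,p,z).round())
E
```

```text
a [481. 279.  25.]
b [421. 283.  25.]
c [360. 275.  25.]
tote [ 490. -124.   36.]
key [494. 416. 137.]
wall [625.   7.   0.]
handle [425. 216.  42.]
```

View pics/t_tray.png

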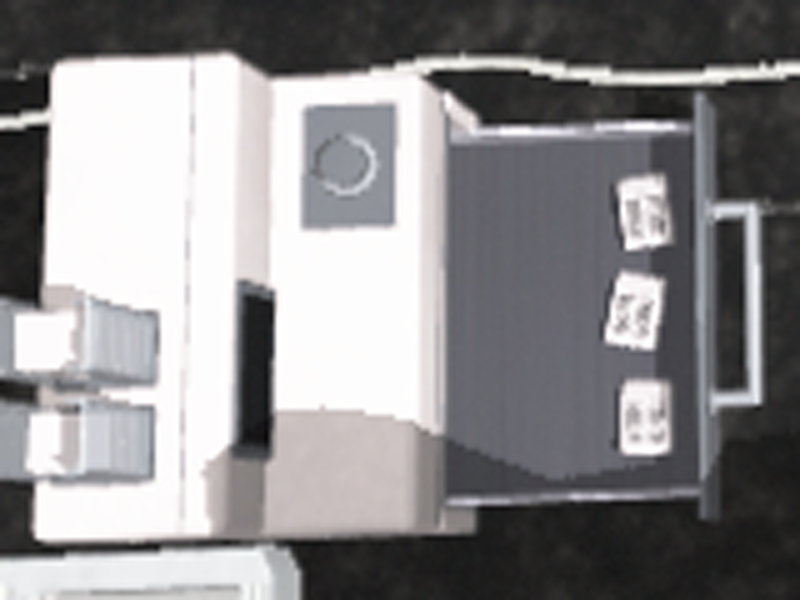

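View pics/t_tote.png

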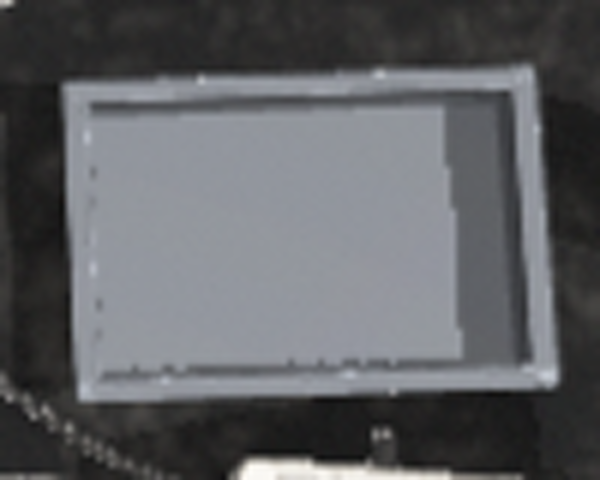

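View pics/s_tray.png

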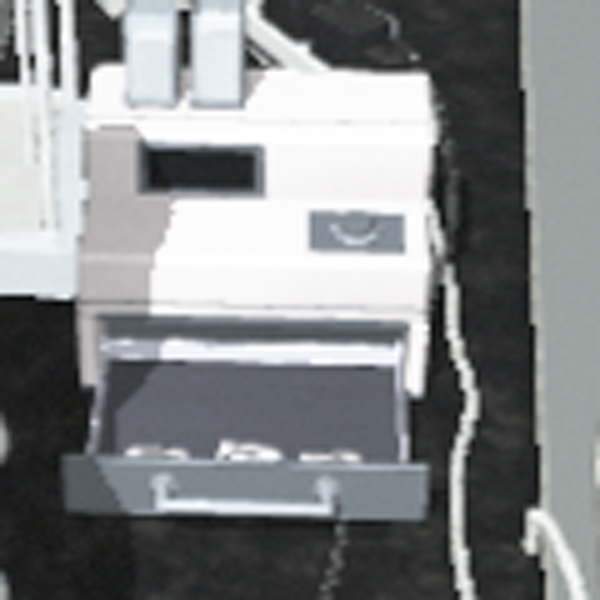

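```bash
python3 - <<'E'
from h import *
m=camera_model('top')
Z=lambda x,y:(80+(x+.5)/5-.5,160+(y+.5)/5-.5)
for n,p,z in [('platetopR',(706,95),60),('platetopL',(714,515),60),('handle outer R',(758,205),42),('handle outer L',(758,400),42),('key',(346,163),137),
 ('a',(645,212),27),('b',(635,312),27),('c',(645,418),27)]:print(n,onz(m,Z(*p),z).round(1))
T=lambda x,y:(295+(x+.5)/6-.5,160+(y+.5)/6-.5)
for p in [(62,84),(532,66),(558,385),(80,402)]: print('tote',onz(m,T(*p),36).round(1))
ms=camera_model('side')
S=lambda x,y:(230+(x+.5)/5-.5,90+(y+.5)/5-.5)
for n,p,z in [('plateR',(430,467),60),('plateL',(63,458),60),('key',(355,228),137)]:print(n,onz(ms,S(*p),z).round(1))
s=sense();print(R.from_rotvec(s['ee_rot']).as_matrix().round(3))
E
```

```text
platetopR [543.4 239.5  60. ]
platetopL [302.7 229.2  60. ]
handle outer R [482.  210.6  42. ]
handle outer L [368.4 208.3  42. ]
key [487.9 419.  137. ]
a [480.7 279.5  27. ]
b [421.1 283.7  27. ]
c [359.1 276.   27. ]
tote [563.7  -5.1  36. ]
tote [ 571.9 -235.7   36. ]
tote [ 414.3 -241.3   36. ]
tote [406.3 -12.1  36. ]
plateR [545.9 242.9  60. ]
plateL [300.4 232.6  60. ]
key [486.8 408.5 137. ]
[[ 0.939  0.345 -0.   ]
 [ 0.345 -0.939  0.002]
 [ 0.    -0.002 -1.   ]]
```

>>> arm_command --series '[1, 28, -39, 3, 0, 0, 0, 1, 28, -39, 3, 0, 0, 0, 1, 28, -39, 3, 0, 0, 0, 1, 28, -39, 3, 0, 0, 0, 1, 28, -39, 3, 0, 0, 0, 1, 28, -39, 3, 0, 0, 0, 1, 28, -39, 3, 0, 0, 0, 1, 28, -39, 3, 0, 0, 0, 1, 28, -39, 3, 0, 0, 0, 1, 28, -39, 3, 0, 0, 0, 1, 28, -39, 3, 0, 0, 0, 1, 28, -39, 3, 0, 0, 0, 1, 28, -39, 3, 0, 0, 0, 1, 28, -39, 3, 0, 0, 0, 1, 0, 0, 0, 0, 0, 6, 1, 0, 0, 0, 0, 0, 6, 1, 0, 0, 0, 0, 0, 6, 1, 0, 0, 0, 0, 0, 0]'

```text
clock: 1.95
eef_pos: [406.2, 65.1, 356.4]
ee_rot: [-3.135, -0.045, -0.002]
wrist_force: [1.3, -0.4, 0.9]
grip_width: 0.999
```

>>> arm_command --series '[1, 0, -42, 0, 0, 0, 0, 1, 0, -42, 0, 0, 0, 0, 1, 0, -42, 0, 0, 0, 0, 1, 0, -42, 0, 0, 0, 0, 1, 0, 0, 0, 0, 0, 0, 1, 0, 0, 0, 0, 0, 0]'

```text
clock: 2.55
eef_pos: [401.1, 236.8, 357.0]
ee_rot: [-3.136, -0.057, -0.004]
wrist_force: [-0.0, -0.0, 0.5]
grip_width: 1.0
```

```bash
python3 - <<'E'
from h import *
s=sense();print(s['eef_pos'],s['ee_rot'],s['qpos'],s['clock'])
m=camera_model('wrist');im=grab_frame('wrist')
np.savez('w1.npz',**m)
cv2.imwrite('pics/w1.png',cv2.cvtColor(im,cv2.COLOR_RGB2BGR));print(m['eye'],R.from_rotvec(m['orientation']).as_matrix().round(2))
E
```

```text
[401.11500222 236.84095011 357.02081807] [-3.13574698 -0.05658805 -0.00362121] [ 0.41716495 -0.26531689  2.09971617  0.00416492  1.30299536  1.95077931] 2.55
[479.5188832  239.94664441 336.79680534] [[ 0.04 -0.96 -0.27]
 [-1.   -0.04 -0.  ]
 [-0.01  0.27 -0.96]]
```

View pics/w1.png

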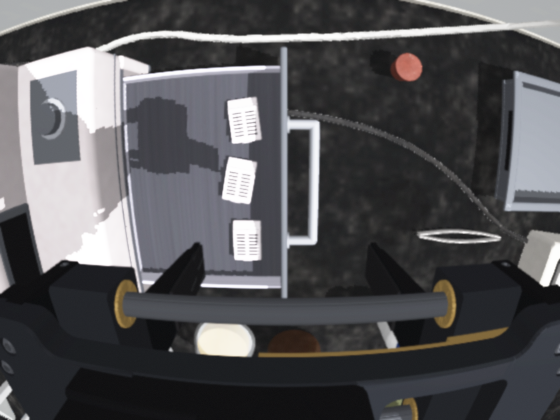

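The wrist view shows the three cassettes at about (243,120), (239,180) and (247,240), all lid up, with the front plate at column ~285, the handle at column 318 and the key at (50,118).

```bash
cat > meas.py <<'E'
from h import *
import sys
def cass(im,m,roi,z=27,th=170):
    x0,y0,x1,y1=roi
    sub=im[y0:y1,x0:x1].min(axis=2); big=cv2.resize(sub,None,fx=4,fy=4,interpolation=cv2.INTER_CUBIC)
    mask=cv2.morphologyEx((big>th).astype(np.uint8),cv2.MORPH_CLOSE,np.ones((15,15)))
    out=[]
    for c in cv2.findContours(mask,cv2.RETR_EXTERNAL,cv2.CHAIN_APPROX_NONE)[0]:
        if cv2.contourArea(c)<2500: continue
        P=np.array([onz(m,(x0+(p[0][0]+.5)/4-.5,y0+(p[0][1]+.5)/4-.5),z,True)[:2] for p in c],np.float32)
        (cx,cy),(w,h),a=cv2.minAreaRect(P); 
        if w<h: a+=90;w,h=h,w
        a=(a+90)%180-90
        out.append((round(cx,1),round(cy,1),round(w,1),round(h,1),round(a,1)))
    return out
E
python3 - <<'E'
from meas import *
im=cv2.imread('pics/w1.png');m=dict(np.load('w1.npz'))
print(cass(im,m,(215,90,270,265)))
for th in(140,200):print(cass(im,m,(215,90,270,265),th=th))
for n,p,z in [('plate inner top',(281,75),60),('plate inner top',(282,260),60),('plate out',(287,75),60),('plate out',(288,290),60),('h out R',(319,122),42),('h out L',(316,243),42),('key',(51,118),137),('tray R wall top',(200,69),41),('rear corner R',(124,77),41),('stopper',(406,66),26)]:print(n,onz(m,p,z,True).round(1))
cv2.imwrite('pics/w1z.png',cv2.resize(im[50:300,110:330],None,fx=2.4,fy=2.4,interpolation=cv2.INTER_CUBIC))
cv2.imwrite('pics/w1k.png',cv2.resize(im[60:180,10:130],None,fx=4,fy=4,interpolation=cv2.INTER_CUBIC))
E
```

```text
[(359.9, 276.7, 45.1, 28.4, 1.3), (421.9, 284.4, 44.5, 29.4, -8.9), (480.5, 280.6, 43.5, 28.7, 8.2)]
[(359.9, 276.6, 45.8, 29.4, 0.8), (421.8, 284.4, 45.3, 30.0, -9.0), (480.5, 280.4, 44.3, 29.5, 8.1)]
[(360.0, 276.9, 44.3, 27.5, 1.7), (421.9, 284.4, 43.8, 28.9, -9.0), (480.4, 280.7, 42.8, 27.8, 8.6)]
plate inner top [520.  245.9  60. ]
plate inner top [354.8 239.5  60. ]
plate out [520.2 240.9  60. ]
plate out [322.9 232.7  60. ]
h out R [481.3 210.7  42. ]
h out L [366. 207.  42.]
key [488.5 413.  137. ]
tray R wall top [528.8 320.7  41. ]
rear corner R [526.6 399.5  41. ]
stopper [544.8 124.9  26. ]
```

View pics/w1z.png

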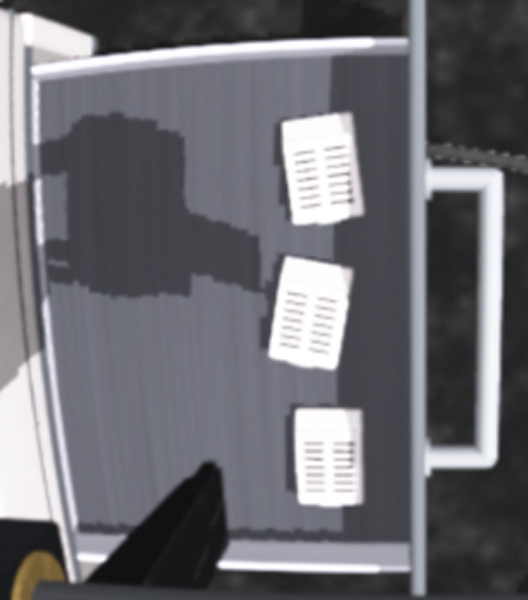

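View pics/w1k.png

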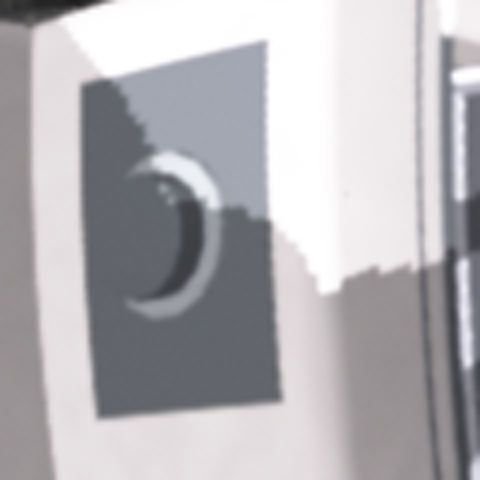

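>>> arm_command --series '[0.44, 40, -22, 20, 0, 0, 0, 0.44, 40, -22, 20, 0, 0, 0, 0.44, 0, 0, 30, 0, 0, -6.1, 0.44, 0, 0, 20, 0, 0, 0, 0.44, 0, 0, 0, 0, 0, 0, 0.44, 0, 0, 0, 0, 0, 0]'

```text
clock: 3.2
eef_pos: [485.3, 277.4, 268.2]
ee_rot: [-3.127, -0.218, -0.015]
wrist_force: [0.2, 0.3, 0.1]
grip_width: 0.554
```

```bash
cat > st.py <<'E'
from h import *
import sys
def st(tx=None,ty=None,tz=None,yaw=None):
    s=sense();p=s['eef_pos'];Rm=R.from_rotvec(s['ee_rot']).as_matrix();y=np.degrees(np.arctan2(Rm[1,0],Rm[0,0]))
    print('t',round(s['clock'],2),'p',p.round(1),'yaw',y.round(2),'zaxis',Rm[:,2].round(4),'gp',(p+171.3*Rm[:,2]).round(1),'F',s['wrist_force'].round(1),'g',round(s['grip_width'],3),'q6',s['qpos'][5].round(2))
    if tx is not None:
        d=np.array([tx,ty,tz])-p-np.array([*(171.3*Rm[:2,2]),0]); print('tool shift',(Rm.T@d).round(1),'wz',round(y-yaw,1) if yaw is not None else '')
if __name__=='__main__': st(*map(float,sys.argv[1:]))
E
python3 st.py 480.5 282.6 211 8.2
python3 - <<'E'
from h import *
m=camera_model('top')
for p in [(428,190),(415,190),(403,192),(436,188)]: print(onz(m,p,92))
E
```

```text
t 3.2 p [485.3 277.4 268.2] yaw 7.96 zaxis [ 0.0092  0.0073 -0.9999] gp [486.9 278.6  96.9] F [0.2 0.3 0.1] g 0.554 q6 1.85
tool shift [-6.3 -4.5 57.2] wz -0.2
[ 501.38564105 -341.39776413   92.        ]
[ 501.48229678 -305.66105443   92.        ]
[ 495.92236058 -272.34585365   92.        ]
[ 506.97620257 -363.73427597   92.        ]
```

>>> arm_command --series '[0.44, -5, -3, 20, -0.4, -0.5, -0.2, 0.44, 0, 0, 14, 0, 0, 0, 0.44, 0, 0, 0, 0, 0, 0]'

```text
clock: 3.5
eef_pos: [480.3, 278.7, 234.8]
ee_rot: [-3.134, -0.221, -0.008]
wrist_force: [-0.4, -0.9, 0.6]
grip_width: 0.44
```

```bash
python3 st.py 480.5 282.6 211 8.2
python3 - <<'E'
from h import *
im=grab_frame('wrist')
cv2.imwrite('pics/w2.png',cv2.cvtColor(im,cv2.COLOR_RGB2BGR))
E
```

```text
t 3.5 p [480.3 278.7 234.8] yaw 8.07 zaxis [ 5.4e-03  4.0e-04 -1.0e+00] gp [481.3 278.7  63.5] F [-0.4 -0.9  0.6] g 0.44 q6 1.86
tool shift [-0.3 -3.9 23.8] wz -0.1
```

View pics/w2.png

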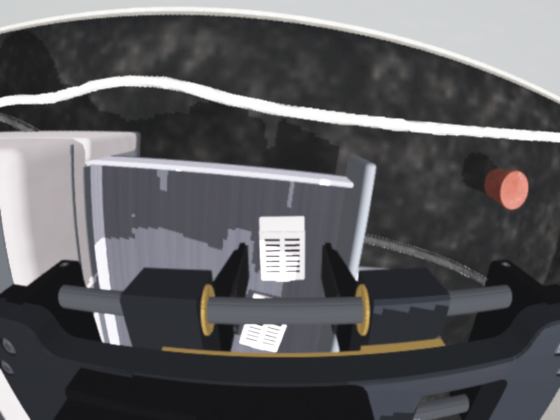

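>>> arm_command --series '[0.44, -0.5, -3.5, 8, 0, -0.3, 0, 0.44, 0, 0, 8, 0, 0, 0, 0.44, 0, 0, 5, 0, 0, 0, 0.44, 0, 0, 0, 0, 0, 0]'

```text
clock: 3.95
eef_pos: [479.9, 283.2, 214.2]
ee_rot: [-3.133, -0.222, -0.005]
wrist_force: [-0.7, 0.2, -0.1]
grip_width: 0.438
```

```bash
python3 st.py 480.5 282.6 210.5 8.2
python3 - <<'E'
from h import *
im=grab_frame('wrist')
cv2.imwrite('pics/w3.png',cv2.cvtColor(im,cv2.COLOR_RGB2BGR))
E
```

```text
t 3.95 p [479.9 283.2 214.2] yaw 8.12 zaxis [ 0.0029  0.0012 -1.    ] gp [480.4 283.4  42.9] F [-0.7  0.2 -0.1] g 0.438 q6 1.87
tool shift [-0.   0.8  3.7] wz -0.1
```

View pics/w3.png

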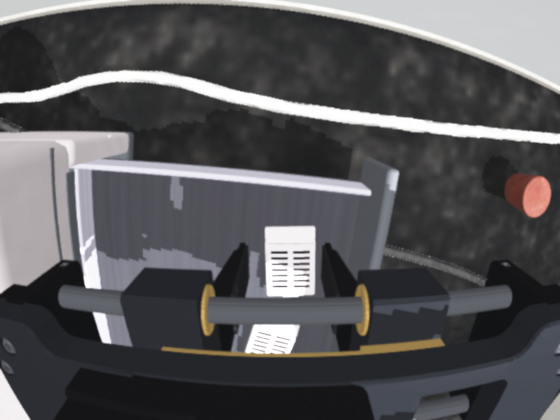

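>>> arm_command --series '[0.44, 0, 0, 3.7, 0, 0, 0, 0.44, 0, 0, 0, 0, 0, 0, 0.2, 0, 0, 0, 0, 0, 0, 0.2, 0, 0, 0, 0, 0, 0, 0.2, 0, 0, 0, 0, 0, 0, 0.2, 0, 0, 0, 0, 0, 0]'

```text
clock: 4.6
eef_pos: [480.6, 283.4, 211.6]
ee_rot: [-3.132, -0.222, -0.009]
wrist_force: [0.7, -0.0, 0.3]
grip_width: 0.289
```

```bash
python3 st.py 480.5 282.6 210.5 8.2
```

```text
t 4.6 p [480.6 283.4 211.6] yaw 8.12 zaxis [ 0.0053  0.0022 -1.    ] gp [481.5 283.8  40.3] F [ 0.7 -0.   0.3] g 0.289 q6 1.87
tool shift [-1.2  1.   1.1] wz -0.1
```

>>> arm_command --series '[0.2, 0, 0, -15, 0, 0, 0, 0.2, 0, 0, -30, 0, 0, 0, 0.2, 0, 0, -35, 0, 0, 0, 0.2, -3, 25, 0, 0, 0, 0, 0.2, -5, 42, 0, 0, 0, 0, 0.2, -5, 42, 0, 0, 0, 0, 0.2, -5, 42, 0, 0, 0, 0, 0.2, -5, 42, 0, 0, 0, 0, 0.2, -5, 42, 0, 0, 0, 0, 0.2, -5, 42, 0, 0, 0, 0, 0.2, -5, 42, 0, 0, 0, 0, 0.2, -5, 42, 0, 0, 0, 0, 0.2, -5, 42, 0, 0, 0, 0, 0.2, -3, 20, 0, 0, 0, 5.9, 0.2, 0, 0, 0, 0, 0, 0, 0.2, 0, 0, 0, 0, 0, 0]'

```text
clock: 6.2
eef_pos: [491.7, -158.2, 316.4]
ee_rot: [3.14, 0.063, 0.052]
wrist_force: [-1.4, 1.2, -0.2]
grip_width: 0.291
```

```bash
python3 st.py 489 -162 197 2.2
python3 - <<'E'
from h import *
m=camera_model('wrist');im=grab_frame('wrist');np.savez('w4.npz',**m)
cv2.imwrite('pics/w4.png',cv2.cvtColor(im,cv2.COLOR_RGB2BGR))
E
```

```text
t 6.2 p [ 491.7 -158.2  316.4] yaw 2.3 zaxis [ 3.290e-02  1.000e-04 -9.995e-01] gp [ 497.3 -158.2  145.2] F [-1.4  1.2 -0.2] g 0.291 q6 1.11
tool shift [-12.4   3.3 119.1] wz 0.1
```

View pics/w4.png

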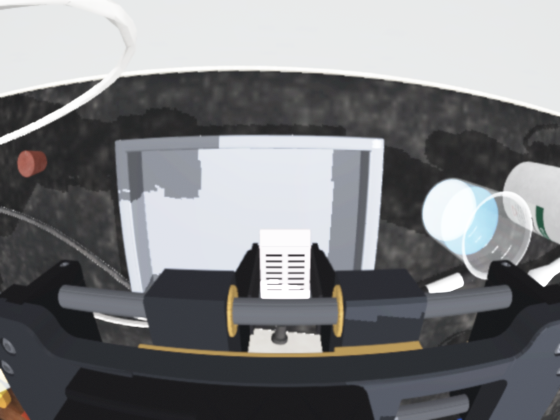

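```bash
python3 - <<'E'
from h import *
m=dict(np.load('w4.npz'))
for p in [(117,143),(383,141)]: print(onz(m,p,36,True).round(1))
print('floor',[onz(m,p,4,True).round(1) for p in [(145,150),(360,149)]])
E
```

```text
[561.8  -8.3  36. ]
[ 568.7 -236.6   36. ]
floor [array([553.2, -21.9,   4. ]), array([ 559.3, -224.9,    4. ])]
```

>>> arm_command --series '[0.2, -1.5, 2, 30, 0, -1.9, 0, 0.2, -1, 2, 35, 0, 0, 0, 0.2, 0, 0, 25, 0, 0, 0, 0.2, 0, 0, 0, 0, 0, 0, 0.2, 0, 0, 0, 0, 0, 0]'

```text
clock: 6.75
eef_pos: [492.3, -156.6, 228.2]
ee_rot: [3.137, 0.085, 0.008]
wrist_force: [0.3, 0.5, 0.9]
grip_width: 0.29
```

```bash
python3 st.py 488 -162 196.5 2.2
```

```text
t 6.75 p [ 492.3 -156.6  228.2] yaw 3.1 zaxis [ 0.0051 -0.0031 -1.    ] gp [ 493.2 -157.1   56.9] F [0.3 0.5 0.9] g 0.29 q6 1.11
tool shift [-5.6  4.5 31.7] wz 0.9
```

>>> arm_command --series '[0.2, -5, 4.5, 12, 0.2, -0.3, 0.8, 0.2, 0, 0, 10, 0, 0, 0, 0.2, 0, 0, 5, 0, 0, 0, 0.2, 0, 0, 0, 0, 0, 0, 0.2, 0, 0, 0, 0, 0, 0]'

```text
clock: 7.25
eef_pos: [489.0, -161.3, 203.4]
ee_rot: [3.139, 0.065, 0.009]
wrist_force: [0.3, 1.0, 0.7]
grip_width: 0.29
```

```bash
python3 st.py 488 -162 196.5 2.2
```

```text
t 7.25 p [ 489.  -161.3  203.4] yaw 2.38 zaxis [ 0.0057 -0.0023 -1.    ] gp [ 489.9 -161.7   32.1] F [0.3 1.  0.7] g 0.29 q6 1.11
tool shift [-2.   0.2  6.9] wz 0.2
```

>>> arm_command --series '[0.2, 0, 0, 3.5, 0, -0.3, 0, 0.2, 0, 0, 2, 0, 0, 0, 0.2, 0, 0, 1, 0, 0, 0, 0.2, 0, 0, 0, 0, 0, 0]'

```text
clock: 7.65
eef_pos: [489.5, -161.7, 197.3]
ee_rot: [3.138, 0.065, 0.002]
wrist_force: [-0.3, 0.5, -1.0]
grip_width: 0.292
```

```bash
python3 st.py 488 -162 196.5 2.2
```

```text
t 7.65 p [ 489.5 -161.7  197.3] yaw 2.36 zaxis [ 0.0016 -0.0032 -1.    ] gp [ 489.7 -162.3   26. ] F [-0.3  0.5 -1. ] g 0.292 q6 1.11
tool shift [-1.7 -0.3  0.8] wz 0.2
```

>>> arm_command --series '[0.2, 0, 0, 0.7, 0, 0, 0, 0.2, 0, 0, 0.7, 0, 0, 0, 0.2, 0, 0, 0, 0, 0, 0]'

```text
clock: 7.95
eef_pos: [489.7, -161.8, 196.5]
ee_rot: [3.138, 0.065, 0.003]
wrist_force: [-0.8, -0.6, 0.2]
grip_width: 0.292
```

```bash
python3 st.py 488 -162 196.5 2.2
```

```text
t 7.95 p [ 489.7 -161.8  196.5] yaw 2.36 zaxis [ 0.0019 -0.0034 -1.    ] gp [ 490.  -162.4   25.2] F [-0.8 -0.6  0.2] g 0.292 q6 1.11
tool shift [-2.  -0.5  0. ] wz 0.2
```

>>> arm_command --series '[0.2, 0, 0, 0.8, 0, 0, 0, 0.2, 0, 0, 0.5, 0, 0, 0]'

```text
clock: 8.15
eef_pos: [490.1, -162.0, 196.4]
ee_rot: [3.137, 0.065, 0.003]
wrist_force: [-0.8, 0.6, 4.2]
grip_width: 0.292
```

```bash
python3 st.py 488 -162 196.5 2.2
```

```text
t 8.15 p [ 490.1 -162.   196.4] yaw 2.37 zaxis [ 0.002  -0.0034 -1.    ] gp [ 490.4 -162.6   25.1] F [-0.8  0.6  4.2] g 0.292 q6 1.11
tool shift [-2.4 -0.7 -0.1] wz 0.2
```

>>> arm_command --series '[0.42, 0, 0, 0, 0, 0, 0, 0.42, 0, 0, 0, 0, 0, 0, 0.42, 0, 0, 0, 0, 0, 0, 0.42, 0, 0, -10, 0, 0, 0, 0.42, 0, 0, -40, 0, 0, 0, 0.44, 0, 0, -45, 0, 0, 0, 0.44, -5, -41, 0, 0, 0, 0, 0.44, -5, -45, 0, 0, 0, 0, 0.44, -5, -45, 0, 0, 0, 0, 0.44, -5, -45, 0, 0, 0, 0, 0.44, -5, -45, 0, 0, 0, 0, 0.44, -5, -45, 0, 0, 0, 0, 0.44, -5, -45, 0, 0, 0, 0, 0.44, -5, -45, 0, 0, 0, 0, 0.44, -5, -45, 0, 0, 0, 0, 0.44, -3, -30, 0, 0, 0, 0, 0.44, 0, 0, 0, 0, 0, 5.7, 0.44, 0, 0, 0, 0, 0, 5.7, 0.44, 0, 0, 0, 0, 0, 0]'

```text
clock: 10.05
eef_pos: [422.0, 284.4, 306.3]
ee_rot: [-3.128, 0.261, -0.033]
wrist_force: [0.0, 0.4, 0.4]
grip_width: 0.44
```

```bash
python3 st.py 421.9 286.4 211 -9
python3 - <<'E'
from h import *
m=camera_model('wrist');im=grab_frame('wrist');np.savez('w5.npz',**m)
cv2.imwrite('pics/w5.png',cv2.cvtColor(im,cv2.COLOR_RGB2BGR))
im=grab_frame('top')
cv2.imwrite('pics/t5.png',cv2.resize(cv2.cvtColor(im,cv2.COLOR_RGB2BGR)[160:240,295:395],None,fx=6,fy=6,interpolation=cv2.INTER_CUBIC))
E
```

```text
t 10.05 p [422.  284.4 306.3] yaw -9.53 zaxis [ 0.021   0.001  -0.9998] gp [425.6 284.6 135. ] F [0.  0.4 0.4] g 0.44 q6 2.23
tool shift [-5.9 -0.8 95.2] wz -0.5
```

View pics/w5.png

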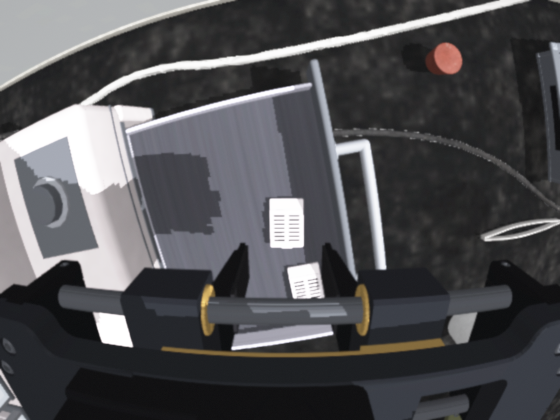

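View pics/t5.png

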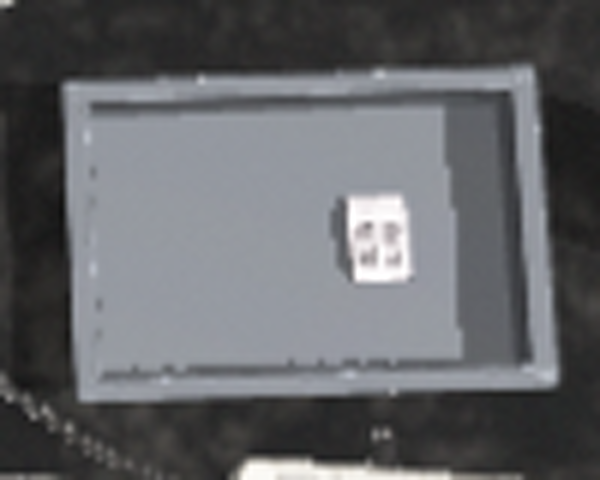

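Cassette a lies flat in the tote, lid up. Cassette b is at (287,223) in the wrist view; I'll re-measure it.

```bash
python3 - <<'E'
from meas import *
print(cass(cv2.imread('pics/w5.png'),dict(np.load('w5.npz')),(262,190,310,255)))
E
```

```text
[(422.2, 284.5, 44.3, 28.9, -9.3)]
```

>>> arm_command --series '[0.44, 0, -1.5, 30, 0, -1.2, -0.4, 0.44, 0, 0, 30, 0, 0, 0, 0.44, 0, 0, 15, 0, 0, 0, 0.44, 0, 0, 5, 0, 0, 0, 0.44, 0, 0, 0, 0, 0, 0]'

```text
clock: 10.65
eef_pos: [424.8, 284.3, 226.7]
ee_rot: [-3.125, 0.24, -0.006]
wrist_force: [0.4, -1.1, -0.2]
grip_width: 0.44
```

```bash
python3 st.py 422 286.4 211 -9
```

```text
t 10.65 p [424.8 284.3 226.7] yaw -8.79 zaxis [ 0.0044  0.0068 -1.    ] gp [425.6 285.5  55.4] F [ 0.4 -1.1 -0.2] g 0.44 q6 2.21
tool shift [-3.7 -0.2 15.7] wz 0.2
```

>>> arm_command --series '[0.44, -3.5, 0, 8, -0.4, -0.3, 0.3, 0.44, 0, -1, 5, 0, 0, 0, 0.44, 0, 0, 2.5, 0, 0, 0, 0.44, 0, 0, 0, 0, 0, 0]'

```text
clock: 11.05
eef_pos: [422.4, 286.2, 212.8]
ee_rot: [-3.129, 0.249, -0.003]
wrist_force: [0.1, -0.6, 0.4]
grip_width: 0.44
```

```bash
python3 st.py 422 286.4 211 -9
python3 - <<'E'
from h import *
m=camera_model('wrist');im=grab_frame('wrist')
cv2.imwrite('pics/w6.png',cv2.cvtColor(im,cv2.COLOR_RGB2BGR))
E
```

```text
t 11.05 p [422.4 286.2 212.8] yaw -9.09 zaxis [ 0.0018  0.0024 -1.    ] gp [422.7 286.6  41.5] F [ 0.1 -0.6  0.4] g 0.44 q6 2.22
tool shift [-0.6  0.3  1.8] wz -0.1
```

View pics/w6.png

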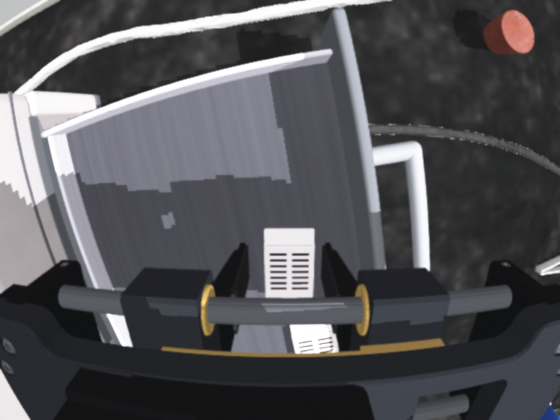

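>>> arm_command --series '[0.44, 0, 0, 1.8, 0, 0, 0, 0.2, 0, 0, 0.3, 0, 0, 0, 0.2, 0, 0, 0, 0, 0, 0, 0.2, 0, 0, 0, 0, 0, 0, 0.2, 0, 0, 0, 0, 0, 0]'

```text
clock: 11.6
eef_pos: [423.0, 286.6, 211.9]
ee_rot: [-3.128, 0.248, -0.006]
wrist_force: [-0.3, 0.3, 0.4]
grip_width: 0.292
```

```bash
python3 st.py
```

```text
t 11.6 p [423.  286.6 211.9] yaw -9.07 zaxis [ 0.0042  0.0036 -1.    ] gp [423.7 287.2  40.6] F [-0.3  0.3  0.4] g 0.292 q6 2.22
```

>>> arm_command --series '[0.2, 0, 0, -15, 0, 0, 0, 0.2, 0, 0, -30, 0, 0, 0, 0.2, 0, 0, -35, 0, 0, 0, 0.2, 9, 25, 0, 0, 0, 0, 0.2, 14, 42, 0, 0, 0, 0, 0.2, 14, 42, 0, 0, 0, 0, 0.2, 14, 42, 0, 0, 0, 0, 0.2, 14, 42, 0, 0, 0, 0, 0.2, 14, 42, 0, 0, 0, 0, 0.2, 14, 42, 0, 0, 0, 0, 0.2, 14, 42, 0, 0, 0, 0, 0.2, 14, 42, 0, 0, 0, 0, 0.2, 7, 20, 0, 0, 0, -5.6, 0.2, 0, 0, 0, 0, 0, -5.6, 0.2, 0, 0, 0, 0, 0, 0, 0.2, 0, 0, 0, 0, 0, 0]'

```text
clock: 13.2
eef_pos: [493.4, -125.9, 316.4]
ee_rot: [-3.14, -0.07, -0.048]
wrist_force: [0.3, 0.9, -0.1]
grip_width: 0.289
```

```bash
python3 st.py 488 -110 196.5 2.2
```

```text
t 13.2 p [ 493.4 -125.9  316.4] yaw 2.54 zaxis [ 0.0306  0.0014 -0.9995] gp [ 498.6 -125.6  145.2] F [ 0.3  0.9 -0.1] g 0.289 q6 1.16
tool shift [-13.6 -16.1 119.5] wz 0.3
```

>>> arm_command --series '[0.2, -4, -16, 10, 0, -1.8, 0.3, 0.2, -2, 0, 30, 0, 0, 0, 0.2, -1, 0, 35, 0, 0, 0, 0.2, -1, 0, 25, 0, 0, 0, 0.2, 0, 0, 0, 0, 0, 0]'

```text
clock: 13.7
eef_pos: [485.9, -106.8, 218.4]
ee_rot: [3.139, 0.056, 0.01]
wrist_force: [-0.2, 0.9, -1.2]
grip_width: 0.289
```

```bash
python3 st.py 489 -110 196.5 2.2
```

```text
t 13.7 p [ 485.9 -106.8  218.4] yaw 2.04 zaxis [ 0.0062 -0.0024 -1.    ] gp [ 487.  -107.2   47.1] F [-0.2  0.9 -1.2] g 0.289 q6 1.21
tool shift [ 1.8  2.9 21.9] wz -0.2
```

>>> arm_command --series '[0.2, 1.5, 2.5, 10, 0.1, -0.4, 0, 0.2, 0, 0, 6, 0, 0, 0, 0.2, 0, 0, 3, 0, 0, 0, 0.2, 0, 0, 1, 0, 0, 0, 0.2, 0, 0, 0, 0, 0, 0]'

```text
clock: 14.2
eef_pos: [490.0, -109.0, 201.8]
ee_rot: [3.138, 0.056, 0.008]
wrist_force: [-0.2, -0.2, -0.4]
grip_width: 0.29
```

```bash
python3 st.py 489 -110 196.9 2.2
```

```text
t 14.2 p [ 490.  -109.   201.8] yaw 2.03 zaxis [ 0.0055 -0.003  -1.    ] gp [ 490.9 -109.5   30.5] F [-0.2 -0.2 -0.4] g 0.29 q6 1.21
tool shift [-2.   0.4  4.9] wz -0.2
```

>>> arm_command --series '[0.2, -1, 0.5, 2.5, 0.1, -0.3, 0, 0.2, 0, 0, 1.5, 0, 0, 0, 0.2, 0, 0, 1, 0, 0, 0, 0.2, 0, 0, 0.8, 0, 0, 0, 0.2, 0, 0, 0.6, 0, 0, 0]'

```text
clock: 14.7
eef_pos: [489.7, -110.0, 196.8]
ee_rot: [3.139, 0.055, 0.004]
wrist_force: [-2.5, -0.3, 5.3]
grip_width: 0.292
```

```bash
python3 st.py 489 -110 196.9 2.2
```

```text
t 14.7 p [ 489.7 -110.   196.8] yaw 2.0 zaxis [ 0.0023 -0.0022 -1.    ] gp [ 490.1 -110.4   25.5] F [-2.5 -0.3  5.3] g 0.292 q6 1.21
tool shift [-1.1 -0.4 -0.1] wz -0.2
```

>>> arm_command --series '[0.42, 0, 0, 0, 0, 0, 0, 0.42, 0, 0, 0, 0, 0, 0, 0.42, 0, 0, 0, 0, 0, 0, 0.42, 0, 0, -10, 0, 0, 0, 0.42, 0, 0, -40, 0, 0, 0, 0.44, 0, 0, -45, 0, 0, 0, 0.44, -13, -41, 0, 0, 0, 0, 0.44, -13, -46, 0, 0, 0, 0, 0.44, -13, -46, 0, 0, 0, 0, 0.44, -13, -46, 0, 0, 0, 0, 0.44, -13, -46, 0, 0, 0, 0, 0.44, -13, -46, 0, 0, 0, 0, 0.44, -13, -46, 0, 0, 0, 0, 0.44, -13, -46, 0, 0, 0, 0, 0.44, -13, -46, 0, 0, 0, 0, 0.44, 0, 0, 0, 0, 0, 0, 0.44, 0, 0, 0, 0, 0, 0]'

```text
clock: 16.4
eef_pos: [354.2, 309.9, 307.7]
ee_rot: [-3.137, -0.05, -0.035]
wrist_force: [-0.0, -0.6, 0.4]
grip_width: 0.436
```

```bash
python3 st.py 360 279 211 1.5
python3 - <<'E'
from meas import *
m=camera_model('wrist');im=grab_frame('wrist');np.savez('w7.npz',**m)
cv2.imwrite('pics/w7.png',cv2.cvtColor(im,cv2.COLOR_RGB2BGR))
im=grab_frame('top')
cv2.imwrite('pics/t7.png',cv2.resize(cv2.cvtColor(im,cv2.COLOR_RGB2BGR)[160:240,295:395],None,fx=6,fy=6,interpolation=cv2.INTER_CUBIC))
E
```

```text
t 16.4 p [354.2 309.9 307.7] yaw 1.82 zaxis [ 0.0224  0.0042 -0.9997] gp [358.1 310.6 136.5] F [-0.  -0.6  0.4] g 0.436 q6 2.15
tool shift [-1.3 32.  96.6] wz 0.3
```

View pics/w7.png

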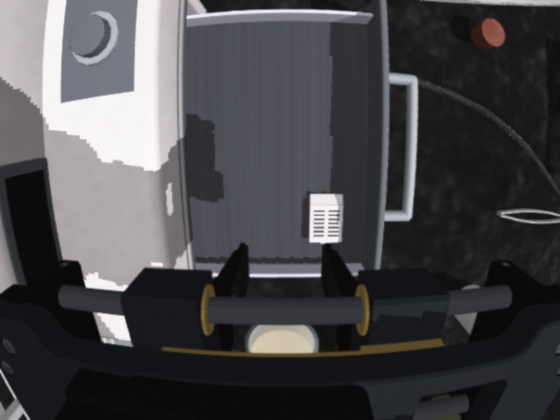

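View pics/t7.png

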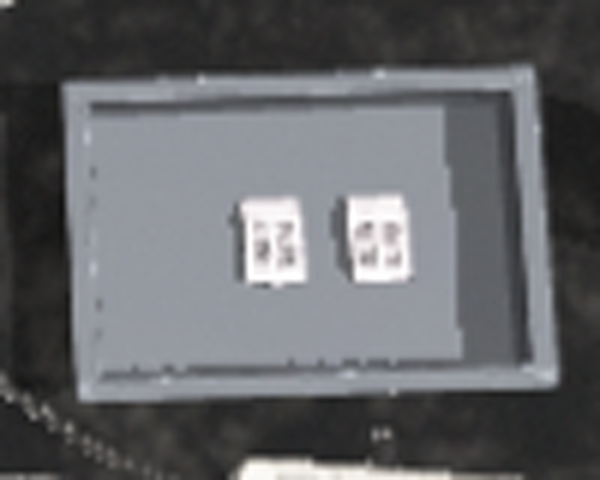

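Two cassettes now lie side by side in the tote. Cassette c is at (326,217) in the wrist view.

```bash
python3 - <<'E'
from meas import *
m=dict(np.load('w7.npz'))
print(cass(cv2.imread('pics/w7.png'),m,(300,185,352,250)))
print('key',onz(m,(92,37),137,True),'plate in',onz(m,(378,200),60,True),'h',onz(m,(416,80),42,True),onz(m,(413,218),42,True))
E
```

```text
[(359.7, 277.4, 42.9, 26.2, 1.9)]
key [485.62310051 416.54372584 137.        ] plate in [384.6595165  242.75720883  60.        ] h [479.42267641 211.34662683  42.        ] [366.83678968 204.65609908  42.        ]
```

>>> arm_command --series '[0.44, 2, 28, 15, -0.2, -1.3, 0.4, 0.44, 2, 4, 30, 0, 0, 0, 0.44, 0, 0, 25, 0, 0, 0, 0.44, 0, 0, 0, 0, 0, 0]'

```text
clock: 16.9
eef_pos: [363.4, 271.0, 238.0]
ee_rot: [-3.14, -0.018, -0.006]
wrist_force: [-0.5, -0.6, 0.4]
grip_width: 0.44
```

```bash
python3 st.py 360 279 211 1.5
```

```text
t 16.9 p [363.4 271.  238. ] yaw 0.66 zaxis [ 0.0036  0.0017 -1.    ] gp [364.  271.3  66.7] F [-0.5 -0.6  0.4] g 0.44 q6 2.08
tool shift [-4.  -7.7 27. ] wz -0.8
```

>>> arm_command --series '[0.44, -3.5, -7.7, 0, -0.1, -0.2, -1, 0.44, 0, 0, 12, 0, 0, 0, 0.44, 0, 0, 10, 0, 0, 0, 0.44, 0, 0, 2, 0, 0, 0, 0.44, 0, 0, 0, 0, 0, 0]'

```text
clock: 17.4
eef_pos: [361.9, 278.3, 215.9]
ee_rot: [-3.139, -0.042, -0.007]
wrist_force: [-0.3, 0.2, 0.4]
grip_width: 0.439
```

```bash
python3 st.py 360 279 211 1.5
python3 - <<'E'
from meas import *
m=camera_model('wrist');im=grab_frame('wrist')
cv2.imwrite('pics/w8.png',cv2.cvtColor(im,cv2.COLOR_RGB2BGR))
E
```

```text
t 17.4 p [361.9 278.3 215.9] yaw 1.52 zaxis [ 0.0046  0.0024 -1.    ] gp [362.7 278.7  44.6] F [-0.3  0.2  0.4] g 0.439 q6 2.08
tool shift [-2.7 -0.3  4.9] wz 0.0
```

View pics/w8.png

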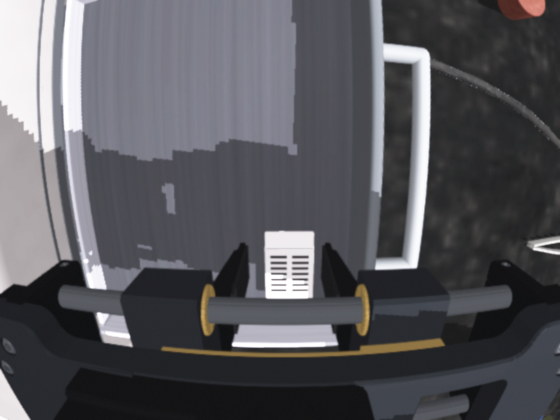

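>>> arm_command --series '[0.44, -2.5, 0, 3.5, 0, -0.2, 0, 0.44, 0, 0, 1.8, 0, 0, 0, 0.2, 0, 0, 0.3, 0, 0, 0, 0.2, 0, 0, 0, 0, 0, 0, 0.2, 0, 0, 0, 0, 0, 0, 0.2, 0, 0, 0, 0, 0, 0]'

```text
clock: 18.05
eef_pos: [359.4, 278.8, 211.0]
ee_rot: [-3.138, -0.043, -0.004]
wrist_force: [0.3, 0.5, -0.3]
grip_width: 0.292
```

```bash
python3 st.py
```

```text
t 18.05 p [359.4 278.8 211. ] yaw 1.56 zaxis [ 0.0026  0.0034 -1.    ] gp [359.9 279.4  39.7] F [ 0.3  0.5 -0.3] g 0.292 q6 2.08
```

>>> arm_command --series '[0.2, 0, 0, -15, 0, 0, 0, 0.2, 0, 0, -30, 0, 0, 0, 0.2, 0, 0, -35, 0, 0, 0, 0.2, 9, 25, 0, 0, 0, 0, 0.2, 15, 42, 0, 0, 0, 0, 0.2, 15, 42, 0, 0, 0, 0, 0.2, 15, 42, 0, 0, 0, 0, 0.2, 15, 42, 0, 0, 0, 0, 0.2, 15, 42, 0, 0, 0, 0, 0.2, 15, 42, 0, 0, 0, 0, 0.2, 15, 42, 0, 0, 0, 0, 0.2, 7, 20, 0, 0, 0, 0, 0.2, 0, 0, 0, 0, 0, 0, 0.2, 0, 0, 0, 0, 0, 0]'

```text
clock: 19.45
eef_pos: [495.0, -70.2, 297.3]
ee_rot: [-3.138, -0.047, -0.018]
wrist_force: [-1.3, -0.1, 0.2]
grip_width: 0.29
```

```bash
python3 st.py 489 -58 196.2 2.1
```

```text
t 19.45 p [495.  -70.2 297.3] yaw 1.71 zaxis [ 0.0117  0.0034 -0.9999] gp [497.  -69.6 126. ] F [-1.3 -0.1  0.2] g 0.29 q6 1.29
tool shift [ -8.8 -11.5 101. ] wz -0.4
```

>>> arm_command --series '[0.2, -5, -12, 10, -0.2, -0.7, -0.3, 0.2, -1, 0, 30, 0, 0, 0, 0.2, -1, 0, 25, 0, 0, 0, 0.2, 0, 0, 12, 0, 0, 0, 0.2, 0, 0, 0, 0, 0, 0]'

```text
clock: 19.95
eef_pos: [484.3, -50.2, 216.5]
ee_rot: [-3.14, -0.069, 0.005]
wrist_force: [-0.6, -0.2, -0.2]
grip_width: 0.288
```

```bash
python3 st.py 489 -58 196.2 2.1
```

```text
t 19.95 p [484.3 -50.2 216.5] yaw 2.5 zaxis [-3.3e-03  8.0e-04 -1.0e+00] gp [483.8 -50.1  45.2] F [-0.6 -0.2 -0.2] g 0.288 q6 1.31
tool shift [ 5.   8.2 20.3] wz 0.4
```

>>> arm_command --series '[0.2, 3, 7, 8, 0, 0.2, 0.4, 0.2, 0, 0, 6, 0, 0, 0, 0.2, 0, 0, 2, 0, 0, 0, 0.2, 0, 0, 0, 0, 0, 0]'

```text
clock: 20.35
eef_pos: [488.7, -56.3, 201.3]
ee_rot: [-3.141, -0.06, -0.006]
wrist_force: [0.3, -0.2, -0.2]
grip_width: 0.289
```

```bash
python3 st.py 489 -58 196.2 2.1
```

```text
t 20.35 p [488.7 -56.3 201.3] yaw 2.2 zaxis [ 3.7e-03  3.0e-04 -1.0e+00] gp [489.3 -56.2  30. ] F [ 0.3 -0.2 -0.2] g 0.289 q6 1.31
tool shift [-0.4  1.8  5.1] wz 0.1
```

>>> arm_command --series '[0.2, -0.5, 1.5, 2.5, 0, -0.2, 0, 0.2, 0, 0, 1.5, 0, 0, 0, 0.2, 0, 0, 1, 0, 0, 0, 0.2, 0, 0, 0.8, 0, 0, 0, 0.2, 0, 0, 0.7, 0, 0, 0]'

```text
clock: 20.85
eef_pos: [489.1, -58.5, 196.1]
ee_rot: [3.14, 0.059, 0.005]
wrist_force: [-0.7, -0.1, 0.8]
grip_width: 0.288
```

```bash
python3 st.py 489 -58 196.2 2.1
```

```text
t 20.85 p [489.1 -58.5 196.1] yaw 2.15 zaxis [ 3.1e-03 -6.0e-04 -1.0e+00] gp [489.7 -58.6  24.8] F [-0.7 -0.1  0.8] g 0.288 q6 1.31
tool shift [-0.6 -0.7 -0.1] wz 0.0
```

>>> arm_command --series '[0.2, 0, 0, 0.8, 0, 0, 0, 0.2, 0, 0, 0.5, 0, 0, 0]'

```text
clock: 21.05
eef_pos: [489.5, -58.6, 195.9]
ee_rot: [3.141, 0.059, 0.004]
wrist_force: [-0.9, 0.2, 4.6]
grip_width: 0.292
```

```bash
python3 st.py 489 -58 196.2 2.1
```

```text
t 21.05 p [489.5 -58.6 195.9] yaw 2.15 zaxis [ 2.5e-03 -5.0e-04 -1.0e+00] gp [489.9 -58.7  24.6] F [-0.9  0.2  4.6] g 0.292 q6 1.31
tool shift [-0.9 -0.7 -0.3] wz 0.0
```

>>> arm_command --series '[0.42, 0, 0, 0, 0, 0, 0, 0.42, 0, 0, 0, 0, 0, 0, 0.42, 0, 0, 0, 0, 0, 0, 0.42, 0, 0, -10, 0, 0, 0, 0.42, 0, 0, -40, 0, 0, 0, 0.2, 0, 0, -45, 0, 0, 0, 0, 0, -40, 0, 0, 0, 0, 0, 0, -40, 0, 0, 0, 0, 0, 0, -40, 0, 0, 0, -8.2, 0, 0, 0, 0, 0, 0, -8.2, 0, 0, 0, 0, 0, 0, -8.2, 0, 0, 0, 0, 0, 0, -8.2, 0, 0, 0, 0, 0, 0, -8.2, 0, 0, 0, 0, 0, 0, -8.2, 0, 0, 0, 0, 0, 0, -8.2, 0, 0, 0, 0, 0, 0, -8.2, 0, 0, 0, 0, 0, 0, -8.2, 0, 0, 0, 0, 0, 0, -8.2, 0, 0, 0, 0, 0, 0, 0]'

```text
clock: 22.95
eef_pos: [484.5, 66.9, 306.4]
ee_rot: [2.268, 2.159, 0.02]
wrist_force: [-1.1, -0.5, 0.7]
grip_width: 0.002
```

```bash
python3 st.py 424 160 300 92.3
python3 - <<'E'
from meas import *
im=grab_frame('top')
cv2.imwrite('pics/t9.png',cv2.resize(cv2.cvtColor(im,cv2.COLOR_RGB2BGR)[140:300,80:400],None,fx=2.5,fy=2.5,interpolation=cv2.INTER_CUBIC))
E
```

```text
t 22.95 p [484.5  66.9 306.4] yaw 87.19 zaxis [ 0.0164  0.0015 -0.9999] gp [487.4  67.2 135.2] F [-1.1 -0.5  0.7] g 0.002 q6 0.08
tool shift [ 89.6 -67.9   5.5] wz -5.1
```

View pics/t9.png

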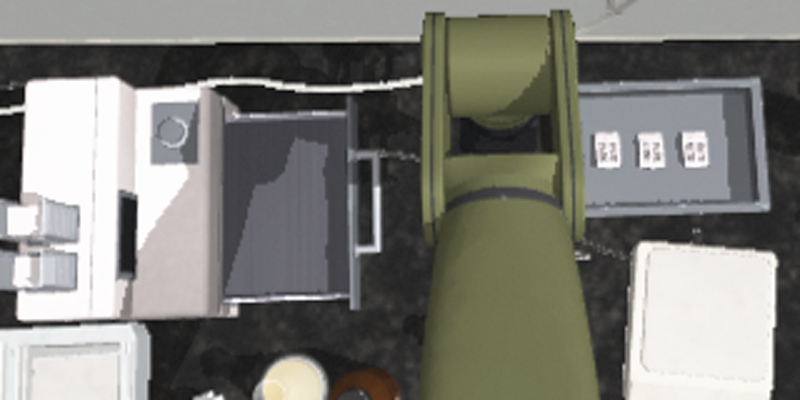

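>>> arm_command --series '[0, 28, -22, 10, 0, 2.5, -5.1, 0, 28, -20, 20, 0, 2.5, 0, 0, 20, -15, 20, 0, 2, 0, 0, 0, 0, 10, 0, 0, 0, 0, 0, 0, 0, 0, 0, 0]'

```text
clock: 23.5
eef_pos: [427.9, 148.5, 250.0]
ee_rot: [-2.137, -2.194, -0.162]
wrist_force: [-0.5, -0.7, 0.0]
grip_width: 0.004
```

```bash
python3 st.py
python3 - <<'E'
from meas import *
m=camera_model('wrist');im=grab_frame('wrist');np.savez('w10.npz',**m)
cv2.imwrite('pics/w10.png',cv2.cvtColor(im,cv2.COLOR_RGB2BGR))
E
```

```text
t 23.5 p [427.9 148.5 250. ] yaw 91.59 zaxis [ 0.0201  0.1275 -0.9916] gp [431.4 170.4  80.2] F [-0.5 -0.7  0. ] g 0.004 q6 0.1
```

View pics/w10.png

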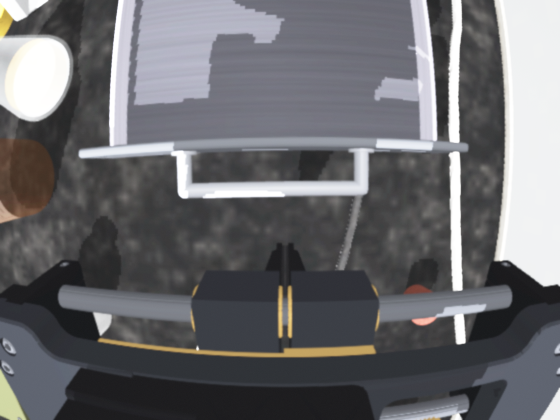

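>>> arm_command --series '[0, 0, -4, 10, 1.1, 0, -0.5, 0, 0, 0, 12, 0, 0, 0, 0, 0, 0, 6, 0, 0, 0, 0, 0, 0, 0, 0, 0, 0]'

```text
clock: 23.95
eef_pos: [426.9, 150.6, 223.0]
ee_rot: [-2.124, -2.193, -0.145]
wrist_force: [0.5, -0.5, -0.1]
grip_width: 0.001
```

```bash
python3 st.py
```

```text
t 23.95 p [426.9 150.6 223. ] yaw 91.87 zaxis [ 0.0048  0.1269 -0.9919] gp [427.7 172.4  53.1] F [ 0.5 -0.5 -0.1] g 0.001 q6 0.08
```

>>> arm_command --series '[0, 10, -1, 4, 0, 0, 0, 0, 8, -1, 1, 0, 0, 0, 0, 10, 0, 1.3, 0, 0, 0, 0, 12, 0, 1.5, 0, 0, 0, 0, 12, 0, 1.5, 0, 0, 0, 0, 12, 0, 1.5, 0, 0, 0, 0, 12, 0, 1.5, 0, 0, 0, 0, 12, 0, 1.5, 0, 0, 0, 0, 12, 0, 1.5, 0, 0, 0, 0, 0, 0, 0, 0, 0, 0]'

```text
clock: 24.95
eef_pos: [421.6, 261.0, 220.5]
ee_rot: [-2.124, -2.196, -0.144]
wrist_force: [-0.2, 0.2, 0.2]
grip_width: 0.004
```

```bash
python3 st.py
python3 - <<'E'
from meas import *
m=camera_model('wrist');im=grab_frame('wrist')
cv2.imwrite('pics/w11.png',cv2.cvtColor(im,cv2.COLOR_RGB2BGR))
E
```

```text
t 24.95 p [421.6 261.  220.5] yaw 91.95 zaxis [ 0.0054  0.1252 -0.9921] gp [422.5 282.5  50.6] F [-0.2  0.2  0.2] g 0.004 q6 0.32
```

View pics/w11.png

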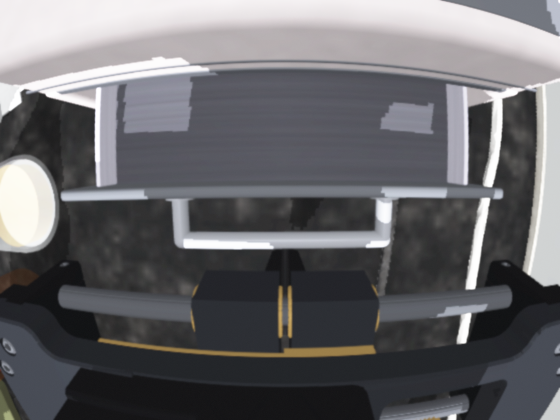

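>>> arm_command --series '[0, 10, 0, 1.3, 0, 0, 0, 0, 10, 0, 1.3, 0, 0, 0, 0, 10, 0, 1.3, 0, 0, 0, 0, 6, 0, 0.8, 0, 0, 0, 0, 4, 0, 0.6, 0, 0, 0, 0, 0, 0, 0, 0, 0, 0]'

```text
clock: 25.6
eef_pos: [420.1, 303.8, 220.2]
ee_rot: [-2.125, -2.195, -0.141]
wrist_force: [0.8, -1.3, 1.2]
grip_width: 0.006
```

```bash
python3 st.py
python3 - <<'E'
from meas import *
m=camera_model('wrist');im=grab_frame('wrist')
cv2.imwrite('pics/w12.png',cv2.cvtColor(im,cv2.COLOR_RGB2BGR))
E
```

```text
t 25.6 p [420.1 303.8 220.2] yaw 91.89 zaxis [ 0.0043  0.1239 -0.9923] gp [420.9 325.1  50.2] F [ 0.8 -1.3  1.2] g 0.006 q6 0.4
```

View pics/w12.png

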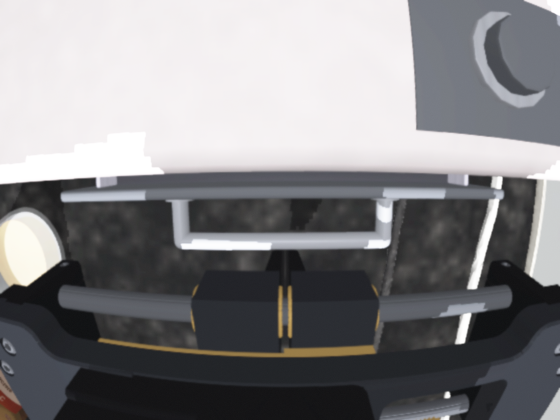

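The tray is nearly in; the plate (row 190) still stands slightly off the front. I'll carry on gently until the force rises.

>>> arm_command --series '[0, 4, 0, 0.6, 0, 0, 0, 0, 4, 0, 0.6, 0, 0, 0, 0, 2, 0, 0.3, 0, 0, 0, 0, 2, 0, 0.3, 0, 0, 0]'

```text
clock: 26.05
eef_pos: [420.1, 314.3, 220.1]
ee_rot: [-2.127, -2.201, -0.131]
wrist_force: [-0.6, -14.5, 9.2]
grip_width: 0.003
```

```bash
python3 st.py
```

```text
t 26.05 p [420.1 314.3 220.1] yaw 91.99 zaxis [ 0.0034  0.1154 -0.9933] gp [420.7 334.1  50. ] F [ -0.6 -14.5   9.2] g 0.003 q6 0.42
```

>>> arm_command --series '[0, 1, 0, 0.1, 0, 0, 0, 0, 1, 0, 0.1, 0, 0, 0]'

```text
clock: 26.25
eef_pos: [420.3, 315.1, 220.4]
ee_rot: [-2.128, -2.205, -0.124]
wrist_force: [-1.1, -6.0, 3.4]
grip_width: 0.007
```

```bash
python3 st.py
python3 - <<'E'
from meas import *
for n in('wrist','side'):
  im=cv2.cvtColor(grab_frame(n),cv2.COLOR_RGB2BGR)
  if n=='side': im=cv2.resize(im[80:220,200:360],None,fx=4,fy=4,interpolation=cv2.INTER_CUBIC)
  cv2.imwrite('pics/13%s.png'%n,im)
E
```

```text
t 26.25 p [420.3 315.1 220.4] yaw 92.04 zaxis [ 0.0023  0.1098 -0.994 ] gp [420.7 333.9  50.1] F [-1.1 -6.   3.4] g 0.007 q6 0.43
```

View pics/13wrist.png

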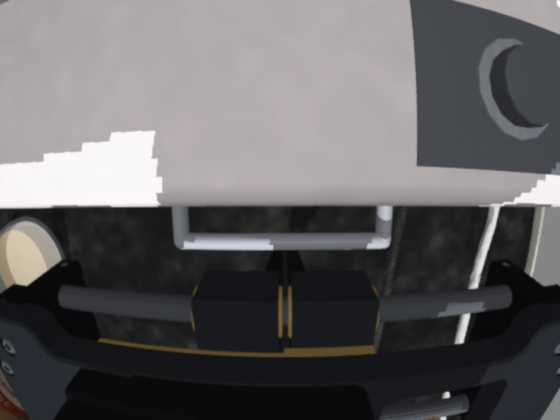

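View pics/13side.png

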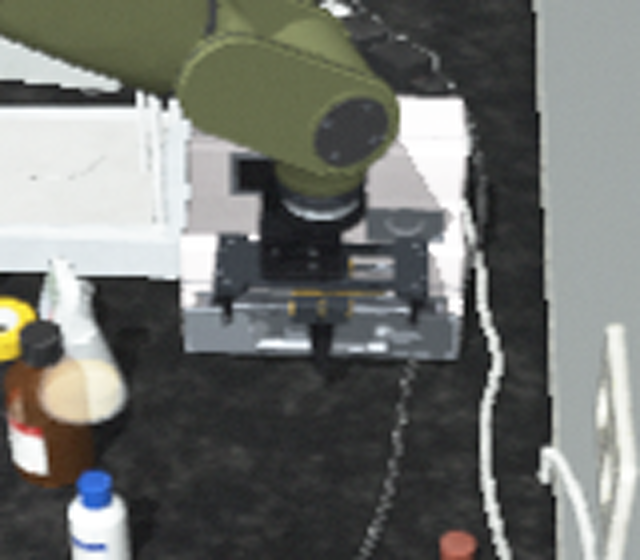

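>>> arm_command --series '[0, 2, 0, 0.2, 0, 0.8, 0, 0, 2, 0, 0.2, 0, 0.5, 0]'

```text
clock: 26.55
eef_pos: [420.9, 314.8, 220.2]
ee_rot: [-2.118, -2.208, -0.126]
wrist_force: [-0.3, -18.4, 8.6]
grip_width: 0.001
```

```bash
python3 st.py
```

```text
t 26.55 p [420.9 314.8 220.2] yaw 92.39 zaxis [-3.000e-04  1.137e-01 -9.935e-01] gp [420.8 334.2  50. ] F [ -0.3 -18.4   8.6] g 0.001 q6 0.41
```

>>> arm_command --series '[0, -10, 0, -1, 0, 0, 0, 0, -35, 0, -4, 0, 0, 0, 0, -35, 0, -4, 0, 0, 0, 0, 0, 0, -40, 0, -3, 0, 0, 0, 0, -45, 0, -3, 0, 0, 0, 0, -40, 0, -0.5, 0, 0, 0, 0, 0, 0, 0, 0]'

```text
clock: 27.25
eef_pos: [423.7, 222.4, 347.4]
ee_rot: [2.179, 2.26, 0.005]
wrist_force: [0.9, -0.0, 0.7]
grip_width: 0.004
```

```bash
python3 st.py
python3 - <<'E'
from meas import *
m=camera_model('wrist');np.savez('w14.npz',**m)
for n in('wrist','side'):
  im=cv2.cvtColor(grab_frame(n),cv2.COLOR_RGB2BGR)
  if n=='side': im=cv2.resize(im[80:220,200:360],None,fx=4,fy=4,interpolation=cv2.INTER_CUBIC)
  cv2.imwrite('pics/14%s.png'%n,im)
E
```

```text
t 27.25 p [423.7 222.4 347.4] yaw 92.08 zaxis [ 4.1e-03  7.0e-04 -1.0e+00] gp [424.4 222.5 176.1] F [ 0.9 -0.   0.7] g 0.004 q6 0.34
```

View pics/14wrist.png

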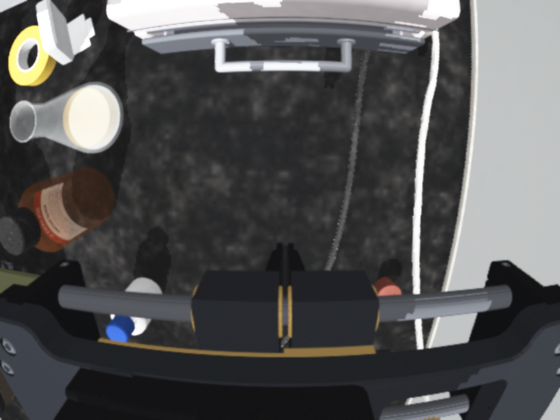

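View pics/14side.png

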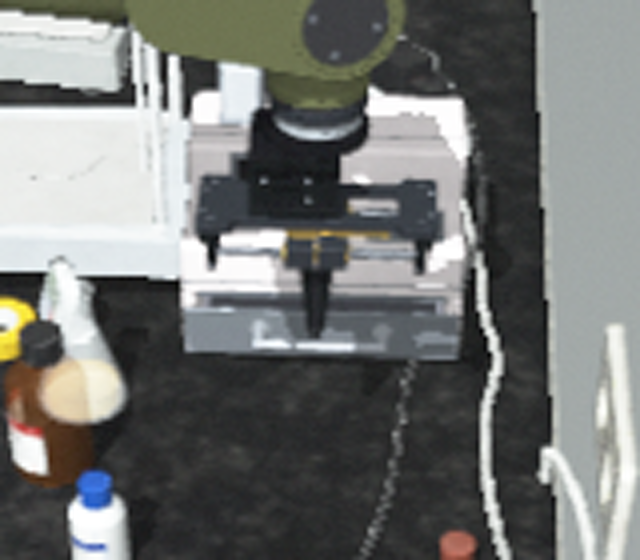

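```bash
python3 - <<'E'
from meas import *
m=dict(np.load('w14.npz'))
for p in [(219,71),(348,70)]: print(onz(m,p,42,True).round(1))
E
```

```text
[363.7 345.1  42. ]
[475.9 350.   42. ]
```

>>> arm_command --series '[0, 35, 18, -8, 0, 0, 0, 0, 38, 20, -8, 0, 0, 0, 0, 30, 16, 0, 0, 0, 0, 0, 0, 0, 0, 0, 0, 0, 0, 0, 0, 0, 0, 0, 0]'

```text
clock: 27.85
eef_pos: [471.0, 329.2, 344.6]
ee_rot: [-2.175, -2.254, 0.033]
wrist_force: [-0.1, -0.2, -0.2]
grip_width: 0.0
```

```bash
python3 st.py
python3 - <<'E'
from meas import *
m=camera_model('wrist');np.savez('w15.npz',**m)
im=cv2.cvtColor(grab_frame('wrist'),cv2.COLOR_RGB2BGR)
cv2.imwrite('pics/15.png',im)
E
```

```text
t 27.85 p [471.  329.2 344.6] yaw 92.04 zaxis [-0.0209 -0.0088 -0.9997] gp [467.4 327.7 173.4] F [-0.1 -0.2 -0.2] g 0.0 q6 0.48
```

View pics/15.png

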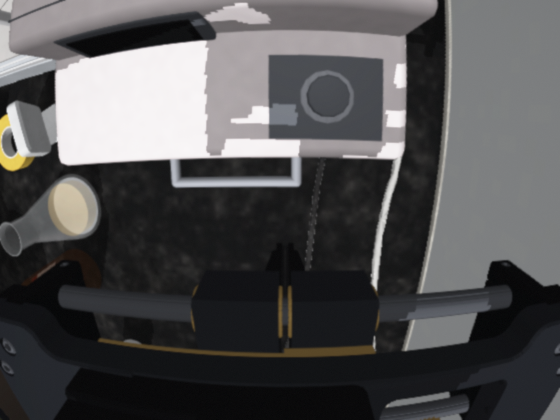

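```bash
python3 - <<'E'
from meas import *
m=dict(np.load('w15.npz'))
for p,z in [((327.5,96.5),125),((328,95),137),((301,97),127),((354,97),127),((327,70),127),((327,123),127)]: print(p,onz(m,p,z,True).round(1))
im=cv2.imread('pics/15.png')
cv2.imwrite('pics/15z.png',cv2.resize(im[40:150,250:400],None,fx=5,fy=5,interpolation=cv2.INTER_CUBIC))
E
```

```text
(327.5, 96.5) [489.2 422.1 125. ]
(328, 95) [488.2 422.1 137. ]
(301, 97) [473.3 420.8 127. ]
(354, 97) [505.1 422.8 127. ]
(327, 70) [488.1 438.2 127. ]
(327, 123) [489.4 405.8 127. ]
```

View pics/15z.png

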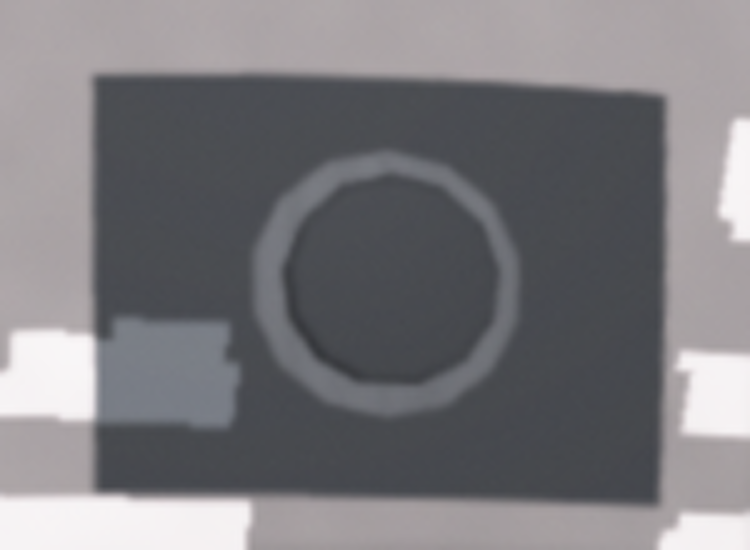

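>>> arm_command --series '[0, 30, 7, 0, -1.2, 0.5, 0, 0, 35, 7, 0, 0, 0, 0, 0, 25, 3, 0, 0, 0, 0, 0, 0, 0, 0, 0, 0, 0, 0, 0, 0, 0, 0, 0, 0]'

```text
clock: 28.4
eef_pos: [483.0, 416.2, 338.3]
ee_rot: [-2.186, -2.253, 0.014]
wrist_force: [-0.3, -0.7, 0.9]
grip_width: 0.005
```

```bash
python3 st.py 488.5 422 327 92.3
```

```text
t 28.4 p [483.  416.2 338.3] yaw 91.71 zaxis [-0.0076 -0.0048 -1.    ] gp [481.7 415.3 167. ] F [-0.3 -0.7  0.9] g 0.005 q6 0.6
tool shift [ 6.5  7.1 11.2] wz -0.6
```

>>> arm_command --series '[0, 5.8, 5.5, 0, -0.4, 0.3, -0.5, 0, 0, 0, 0, 0, 0, 0, 0, 0, 0, 0, 0, 0, 0]'

```text
clock: 28.7
eef_pos: [488.4, 419.4, 337.6]
ee_rot: [-2.18, -2.261, 0.002]
wrist_force: [-0.2, -0.2, -0.7]
grip_width: 0.007
```

```bash
python3 st.py 488.5 422 327 92.3
python3 - <<'E'
from meas import *
im=cv2.cvtColor(grab_frame('side'),cv2.COLOR_RGB2BGR)
cv2.imwrite('pics/16s.png',cv2.resize(im[50:200,220:360],None,fx=4,fy=4,interpolation=cv2.INTER_CUBIC))
im=cv2.cvtColor(grab_frame('wrist'),cv2.COLOR_RGB2BGR)
cv2.imwrite('pics/16w.png',im)
E
```

```text
t 28.7 p [488.4 419.4 337.6] yaw 92.1 zaxis [-1.5e-03 -2.0e-04 -1.0e+00] gp [488.2 419.3 166.3] F [-0.2 -0.2 -0.7] g 0.007 q6 0.59
tool shift [ 2.7  0.4 10.6] wz -0.2
```

View pics/16s.png

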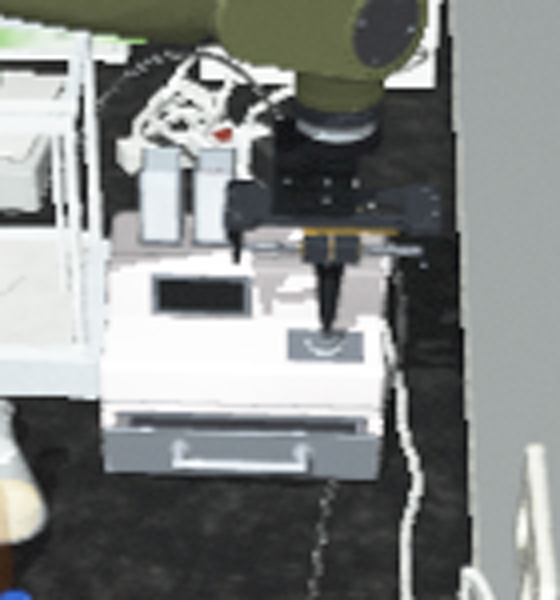

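View pics/16w.png

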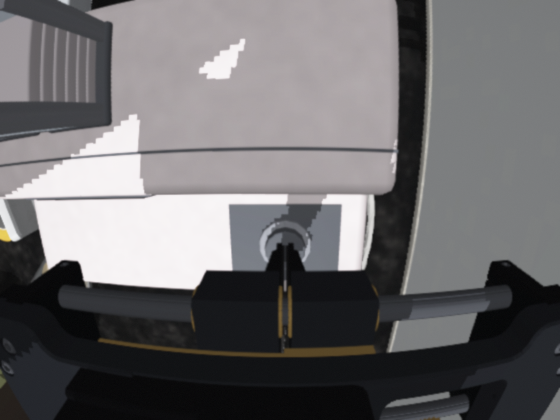

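>>> arm_command --series '[0, 2.2, 0, 4, 0, 0, 0, 0, 0, 0, 3, 0, 0, 0, 0, 0, 0, 1, 0, 0, 0, 0, 0, 0, 0, 0, 0, 0]'

```text
clock: 29.2
eef_pos: [488.3, 421.4, 329.1]
ee_rot: [-2.18, -2.261, 0.001]
wrist_force: [-0.1, -0.7, -0.6]
grip_width: 0.009
```

```bash
python3 st.py 488.5 422 327 92.3
```

```text
t 29.2 p [488.3 421.4 329.1] yaw 92.07 zaxis [-0.0012  0.     -1.    ] gp [488.1 421.4 157.8] F [-0.1 -0.7 -0.6] g 0.009 q6 0.59
tool shift [0.6 0.4 2.1] wz -0.2
```

>>> arm_command --series '[0, 0, 0, 0.8, 0, 0, 0, 0, 0, 0, 0.8, 0, 0, 0, 0, 0, 0, 0.8, 0, 0, 0, 0, 0, 0, 0.8, 0, 0, 0, 0, 0, 0, 0.8, 0, 0, 0]'

```text
clock: 29.7
eef_pos: [488.3, 421.6, 326.0]
ee_rot: [-2.18, -2.261, 0.002]
wrist_force: [-1.1, -0.4, 2.7]
grip_width: 0.005
```

>>> arm_command --series '[0, 0, 0, 0.8, 0, 0, 0, 0, 0, 0, 0.8, 0, 0, 0]'

```text
clock: 29.9
eef_pos: [488.3, 421.5, 325.2]
ee_rot: [-2.18, -2.261, 0.001]
wrist_force: [-0.9, -0.9, 3.2]
grip_width: 0.002
```

>>> arm_command --series '[0, 0, 0, 0.8, 0, 0, 0, 0, 0, 0, 0.8, 0, 0, 0]'

```text
clock: 30.1
eef_pos: [488.3, 421.5, 324.0]
ee_rot: [-2.18, -2.261, 0.001]
wrist_force: [-1.2, -1.3, 2.8]
grip_width: 0.008
```

>>> arm_command --series '[0, 0, 0, 0.8, 0, 0, 0, 0, 0, 0, 0.6, 0, 0, 0]'

```text
clock: 30.3
eef_pos: [488.3, 421.5, 322.3]
ee_rot: [-2.18, -2.261, 0.001]
wrist_force: [-0.4, -0.5, 1.5]
grip_width: 0.006
```

>>> arm_command --series '[0, 0, 0, 0.6, 0, 0, 0, 0, 0, 0, 0.6, 0, 0, 0]'

```text
clock: 30.5
eef_pos: [488.3, 421.6, 321.4]
ee_rot: [-2.18, -2.261, 0.001]
wrist_force: [-4.7, -3.0, 8.3]
grip_width: 0.004
```

>>> arm_command --series '[0, 0, 0, 0.6, 0, 0, 0, 0, 0, 0, 0.6, 0, 0, 0]'

```text
clock: 30.7
eef_pos: [488.4, 421.6, 321.4]
ee_rot: [-2.18, -2.261, 0.002]
wrist_force: [-3.1, -1.7, 5.5]
grip_width: 0.005
```

>>> arm_command --series '[0, 0, 0, 1, 0, 0, 0, 0, 0, 0, 1.2, 0, 0, 0, 0, 0, 0, 1.2, 0, 0, 0]'

```text
clock: 31.0
eef_pos: [488.4, 421.7, 321.4]
ee_rot: [-2.18, -2.262, 0.002]
wrist_force: [-3.9, -3.0, 7.1]
grip_width: 0.006
```

```bash
python3 st.py
```

```text
t 31.0 p [488.4 421.7 321.4] yaw 92.11 zaxis [-1.3e-03 -8.0e-04 -1.0e+00] gp [488.2 421.6 150.1] F [-3.9 -3.   7.1] g 0.006 q6 0.59
```

Solid stop at 321.4, after the force dropped from 3.2 to 1.5 N (the snap). I'll release the key slowly, rise, retreat and look.

>>> arm_command --series '[0, 0, 0, -2, 0, 0, 0, 0, 0, 0, -3, 0, 0, 0, 0, 0, 0, -4, 0, 0, 0, 0, 0, 0, -20, 0, 0, 0, 0, 0, 0, -35, 0, 0, 0, 0, -35, 0, -10, 0, 0, 0, 0, -45, 0, 0, 0, 0, 0, 0, -45, 0, 0, 0, 0, 0, 0, -40, 0, 0, 0, 0, 0, 0, 0, 0, 0, 0, 0, 0, 0, 0, 0, 0, 0, 0]'

```text
$.series: bad value
```

```bash
python3 st.py
python3 - <<'E'
from meas import *
m=camera_model('wrist');np.savez('w17.npz',**m)
cv2.imwrite('pics/17w.png',cv2.cvtColor(grab_frame('wrist'),cv2.COLOR_RGB2BGR))
im=cv2.cvtColor(grab_frame('side'),cv2.COLOR_RGB2BGR)
cv2.imwrite('pics/17s.png',im)
im=cv2.cvtColor(grab_frame('top'),cv2.COLOR_RGB2BGR)
cv2.imwrite('pics/17t.png',im)
E
```

```text
t 31.0 p [488.4 421.7 321.4] yaw 92.11 zaxis [-1.3e-03 -8.0e-04 -1.0e+00] gp [488.2 421.6 150.1] F [-3.9 -3.   7.1] g 0.006 q6 0.59
```

View pics/17w.png

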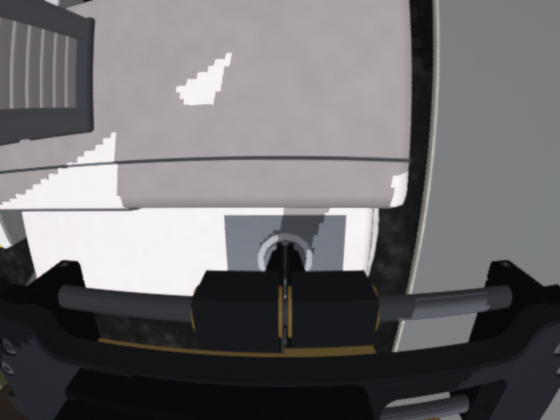

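View pics/17s.png

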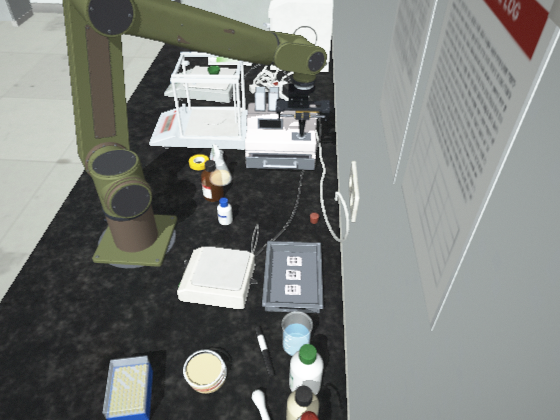

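View pics/17t.png

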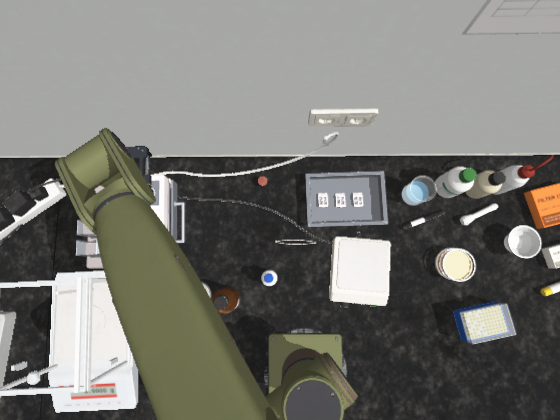

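The retreat was refused (a row was malformed), so the key is still held down. The pictures show three cassettes in the tote and the other things in place. Sending the release again.

>>> arm_command --series '[0, 0, 0, -2, 0, 0, 0, 0, 0, 0, -3, 0, 0, 0, 0, 0, 0, -4, 0, 0, 0, 0, 0, 0, -20, 0, 0, 0, 0, 0, 0, -35, 0, 0, 0, 0, -35, 0, -5, 0, 0, 0, 0, -45, 0, 0, 0, 0, 0, 0, -45, 0, 0, 0, 0, 0, 0, 0, 0, 0, 0, 0, 0, 0, 0, 0, 0, 0, 0, 0]'

```text
clock: 32.15
eef_pos: [493.6, 294.0, 390.6]
ee_rot: [2.177, 2.264, 0.003]
wrist_force: [0.0, 0.3, -0.0]
grip_width: 0.005
```

```bash
python3 st.py
python3 - <<'E'
from meas import *
m=camera_model('wrist');np.savez('w18.npz',**m)
im=cv2.cvtColor(grab_frame('wrist'),cv2.COLOR_RGB2BGR)
cv2.imwrite('pics/18w.png',im)
im=cv2.cvtColor(grab_frame('top'),cv2.COLOR_RGB2BGR)
cv2.imwrite('pics/18t.png',cv2.resize(im[150:250,60:400],None,fx=2.3,fy=2.3,interpolation=cv2.INTER_CUBIC))
E
```

```text
t 32.15 p [493.6 294.  390.6] yaw 92.23 zaxis [ 1.8e-03  6.0e-04 -1.0e+00] gp [493.9 294.1 219.3] F [ 0.   0.3 -0. ] g 0.005 q6 0.4
```

View pics/18w.png

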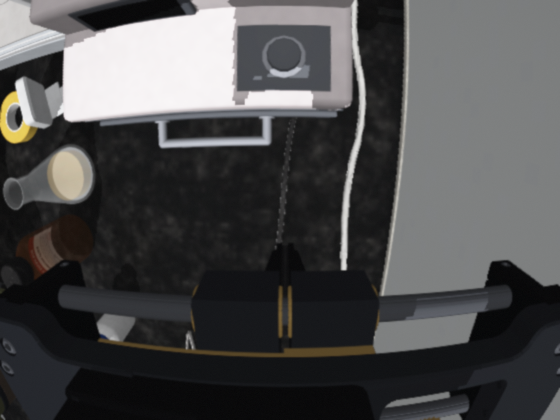

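View pics/18t.png

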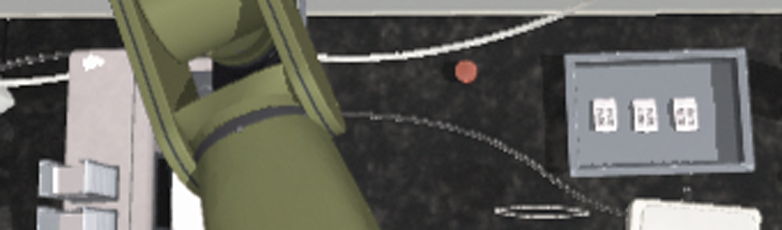

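```bash
python3 - <<'E'
from h import *
m=dict(np.load('w18.npz'))
print('handle',onz(m,(162,144),42,True).round(1),onz(m,(269,143),42,True).round(1),'key',onz(m,(284,55),137,True).round(1))
print(hand_in())
E
```

```text
handle [363.3 348.3  42. ] [476.6 350.2  42. ] key [489.  420.7 137. ]
the job is handed in; nothing more can be done
None
```

The job is handed in at about 32 s on the robot's clock, out of 72 s.

- **Cassettes:** I set all three down in the tote, about 52 mm apart and lid up. I lowered each one until the wrist felt 4–5 N of contact with the floor, then released it. The last top picture shows them side by side, and the pen, forceps, stopper and beaker look unmoved.
- **Tray:** I pushed it by the handle until it stopped firmly; an 18 N push moved it no further. The handle's final position is within about 2–4 mm of where it should be relative to the key, which is about the camera accuracy. The pictures show the front plate against the printer.
- **Resume key:** I pressed it slowly straight down. The force rose to 3.2 N, dropped to 1.5 N at the snap, then met a hard stop at about 5.6 mm by the nominal heights (6 mm stated). I released it and moved the arm away, and the key looks up again.
- **What went wrong:** my first retreat after the press was refused because I mistyped a row. The key was therefore held down slightly longer, through three camera pictures, before I let go.

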